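# Set up the tag printer's feeder: isolator, blanks and ink

### The job

Set up the tag printer's feeder for the next run. First turn the red isolator handle to off; then, with it off, load the pile of light blanks into the feeder's left magazine and the pile of dark blanks into the right one, tilting each pile so that its front end slips under the yellow hold-down lip before you lay it flat on the magazine floor; also stand every ink jar from the bench upright on the black ink shelf behind the magazines. Once both piles are in, turn the isolator back on; leave the stapler, the small blue box and the roll of brown tape where they are.

Things in the scene. Friction and masses are not known exactly. Their poses are not given: they have to be found in the camera images.
- feeder: Blue bench-top feeder of a tag printer, fixed; housing from x = -84 to +80 mm, y = -86 to +86 mm, its top 66 mm above the bench. Origin at bench height; its -x side is the front (towards the robot), +y its left as the robot sees it. On top two grey magazines with yellow lips, side by side at the front, 94 mm between centres, and the ink shelf along the back.
- magazine_left (a point): Middle of the left magazine's floor, 78 mm above the bench; axes as the feeder's. A snug box, inside 79 mm long (x), 51.5 mm wide (y). Front wall at x = -39.5 mm carries the yellow hold-down lip: underside 27 mm above the floor, 4 mm thick, reaching 11 mm rearwards, so the mouth is only 68 mm long and a pile cannot go straight down. Rear wall at x = +39.5 mm, 4 mm thick, 16 mm high.
- magazine_right (a point): The same for the right magazine. The sides of both are just corner guides, 16 mm long, up to 28 mm high, mouths flared outwards; between them each side is open over 48 mm for the fingers, and there, beside the 45 mm wide floor plate, the housing top lies 12 mm lower than the floor.
- ink_shelf (a point): Middle of the black rubber top of the ink shelf, 68 mm above the bench; axes as the feeder's. Free flat area 58 mm (x) by 160 mm (y) inside a thin steel gallery rail whose top is 19 mm above the rubber. Room for three jars side by side along y.
- isolator_box: Grey enclosure of the rotary isolator with a yellow top plate, 56 x 56 mm, 70 mm high, fixed to the bench in front of the feeder. Origin: centre of its underside; z up, -x side towards the robot.
- isolator (a joint): Angle of the red isolator handle: 0 = on (bar along the enclosure's x axis), 1.571 = off (bar along its y axis); from on to off it turns anticlockwise seen from above. An over-centre spring holds it at either end and pulls it home once past the middle (0.785); turning takes at most about 0.15 N m.
- isolator_grip (a point): Point on the handle's vertical axis, half-way up its bar, 93 mm above the bench. The bar is 50 mm long, 12 mm thick, from 79 to 103 mm above the bench, over a round red disc of 21 mm radius. Axes turn with the handle: x along the bar, z up.
- blank_a1: Lowest of the pile of three light-coloured wooden tag blanks. Each blank is a loose plate, 48 (x) x 72 (y) x 7 (z) mm, 30 g; three lie one on another, squared up, nothing ties them: pile 21 mm high. Origin: centre of the underside. A pile can be taken across its 48 mm width, with the fingers down to the lowest blank.
- blank_a2: Middle light blank.
- blank_a3: Top light blank.
- blank_b1: Lowest of the pile of three dark brown blanks, of the same size and piled alike.
- blank_b2: Middle dark blank.
- blank_b3: Top dark blank.
- jar_black: Closed squat ink jar with a black lid and a paper label, standing upright, 44 mm diameter, 42 mm high, 110 to 230 g. Origin: centre of the underside, z up.
- jar_red: The same with a red lid.
- jar_blue: The same with a blue lid.
- stapler: Blue desk stapler, 140 mm long, a bystander. Origin: centre of its underside.
- blade_box: Small blue box, 30 x 75 x 20 mm, a bystander. Origin: centre of its underside.
- tape_brown: Roll of brown tape lying flat, 105 mm across and 48 mm high, a bystander. Origin: centre of its underside.
There are look-alikes about, which are no part of the job. Leave any green look-alike of the jar_black alone.

How it is judged:
By the outcome, as a careful person would: the job done as asked, in the order asked, and still so for the second after the job is handed in, with the robot touching nothing.
Of jar_black, jar_red, jar_blue only 1 to 3 are there at a start; the rules pass over those that are not, and their reading is None.
At some moment in a run one of jar_black, jar_red, jar_blue may be knocked a few centimetres aside while the robot is not near it.
It also fails if it takes over 210 s, if anything falls off the work surface, if the arm or the gripper's body presses on something with over 40 N, if the wrist force passes 120 N, or if a joint passes its speed limit or range.

### The arm

A 6-joint arm with a two-finger parallel gripper is mounted at the origin on the work surface; the furniture and walls round the work are solid. World frame = base frame: x ahead of the robot, y to its left, z up, the work surface at z = 0. Lengths are in mm, angles in degrees, forces in N, time in s.
With the tool pointing down it reaches from about 350 to 850 mm from the base axis. Payload 8.1 kg.
Tool frame: the origin (TCP) lies at the very end of the fingers, on their centre line; the grasp point (between the pads) lies 19 mm behind it; z points along the fingers, y is the line along which they close (so a half turn about z gives the same grasp; the last joint's range is limited). The gripper opens to 85 mm and grips with 20 to 120 N. Pads are 22 mm wide; open, the fingers measure 114 mm over their backs; the gripper's body (76 mm by 85 mm) begins 54 mm behind the grasp point. The pads swing forward as they close: fully open they stand 13 mm farther back than shut.
Start: joints at [-76.513, 7.471, 85.268, -0, 87.261, -4.893], TCP at [189.216, -569.388, 194.892] pointing down, gripper open.
Joint ranges: [-169.43, 169.43], [-51.17, 129.36], [1.28, 143.12], [-76.62, 256.62], [0, 156.53], [-152.29, 152.29]. Speed limits (degrees/s): [136.94, 136.94, 159.86, 180, 180, 180].

### API

Orientations are given as [roll, pitch, yaw] about the fixed x, y, z axes, in that order (R = Rz(yaw) Ry(pitch) Rx(roll)).
In Python, from bench import sense, eyes, job, models gives the robot as it stands. The module is installed in compiled form; this text tells all that it offers.
- The arm moves only by the tool apply_moves, never from a script. Its argument "rows" is a list of rows, each a list of 6 numbers: the shift along the tool's x, y, z in mm, then the turn, a rotation vector about the tool's x, y, z in rad. In form: [[dx, dy, dz, rx, ry, rz], ...]. A call has exactly 5 rows; each row shifts and turns the commanded pose from where the row before left it, along the tool's axes as they then stand; what a row does not reach is not made up. A row lasts 1/8 s, in which the tool goes at most 62.5 mm and 10.7 degrees, less where a joint would pass 70% of its speed; a pose out of reach is approached as far as the arm can. A call is refused whole if a number of a shift passes 62.5 or a number of a turn 0.188, either way. A call with a gripper value outside its range is refused whole. "fingers" is the finger opening in mm, from 0 to 85.4, set as the call begins (left out, the last holds). The fingers move at their own pace and stop on an object; "grip_force" is the grip in N (left out, the last holds). Time passes only in rows, so rows that do not move let the fingers close, or fill a call up. It gives the time, the measured TCP pose, the force, the opening and the grip force at its end, in the units of the state.
- sense(): the state, without advancing time (a new reading comes with each control period).
- eyes.snapshot(name): name is "scene" or "side" or "wrist"; returns (picture, depth): 480x640x3 uint8, red, green, blue; 480x640 float32, mm along the optical axis (not along the pixel's ray), 0 where there is no reading.
- eyes.get_calibration(name): a dict with "intrinsics" (3x3 intrinsics, pixels), "D" ([k1, k2, p1, p2, k3] as OpenCV has them; the pictures are not rectified), "R" (3x3) and "t" (3): a world point X has camera coordinates R X + t; the wrist camera has in their place "mount" (4x4, takes a point from camera to tool coordinates, whose origin is the TCP and whose axes are the flange's). Camera axes: x right, y down, z forward; pixel columns grow to the right and rows downward; lengths in mm; the calibration is good to about 2 mm. A picture is of the moment at which its call begins: read the wrist's pose just before it. get_calibration takes no time and is no camera call.
- job.hand_in(): hands the job in; it is judged then, once.
Trained networks look in the newest picture that a camera, given by its name, has taken for a name from the list of things; names that differ only in an ending like _2 or _b are one class to them, and where a whole thing is asked for, a point or a joint stands for the part that bears it (a point fixed in the world has none). Each returns a list of dicts, best first, with "confidence" (0 to 1); they miss things now and then, are a little off and sometimes report something else, mostly with a low value. They report only what shows in the picture. A call takes as long as a camera call. They do not tell look-alikes from the thing itself.
- models.boxes_of(name, camera): "xyz" ([x, y, z] in mm, in world coordinates, good to about 4 mm: the middle of the surface that is visible of it).
- models.cut_out(name, camera): "pixels" (480x640 bool, what is visible of it).
- models.place_of(name, camera): "xyz" ([x, y, z] in mm, in world coordinates, good to about 4 mm: a listed point, or the origin of a listed thing).
The state is a dict: "time": time; "joint_pos": joint angles; "qd": joint speeds; "joint_efforts": joint torques, N m; "tool_pos": TCP position; "tcp_rot": TCP orientation; "ft_force": force on the tool from outside, world axes, zero at the start; "wrist_torque": the same for the moment, N m; "finger_gap": finger opening in mm; "grip_force": force on a finger pad.
Only numpy, scipy, OpenCV 4.12 (cv2) and the standard library are available. Lean on these libraries where they do the work, as an engineer would, in place of code of your own. Each camera call takes 0.05 s, during which the arm holds its last target. There are 200 camera calls.

## Working session

There is one attempt and no reset: what is moved stays moved. The work goes in short steps, Python scripts to look and compute and a tool call to move; the robot and the scene stay as the last step left them, time stands still between calls to the robot, and variables do not carry over. Pictures are saved under pics/ and viewed, at most 14 in all, crops included, and the job is handed in when it is done.

Besides the shell and the picture viewer there is one more tool, called after "Request:" by a JSON object that holds its "api" and its "payload". apply_moves: Moves the arm, as the interface text tells. Its arguments: {"type":"object","properties":{"rows":{"type":"array"},"fingers":{"type":"number"},"grip_force":{"type":"number"}},"required":["rows"]}

```bash
mkdir -p pics; cat > h.py <<'E'
import numpy as np, cv2
from scipy.spatial.transform import Rotation as Ro
from bench import sense, eyes, job, models
def pose():
    s=sense(); return np.array(s["tool_pos"]),Ro.from_euler('xyz',s["tcp_rot"],degrees=True).as_matrix()
def snap(n,save=None):
    T=pose(); c=eyes.get_calibration(n); p,d=eyes.snapshot(n)
    if save: cv2.imwrite('pics/'+save,p[:,:,::-1])
    return p,d,c,T
def world(n,c,T,d,px):
    px=np.asarray(px,float).reshape(-1,2); z=d[px[:,1].astype(int),px[:,0].astype(int)]
    u=cv2.undistortPoints(px[:,None],np.array(c["intrinsics"]),np.array(c["D"]))[:,0]
    X=np.c_[u*z[:,None],z]
    if n=="wrist":
        M=np.array(c["mount"]); X=X@M[:3,:3].T+M[:3,3]; return X@T[1].T+T[0]
    return (X-np.array(c["t"]))@np.array(c["R"])
def allw(n,c,T,d):
    v,u=np.nonzero(d>0); return np.c_[u,v],world(n,c,T,d,np.c_[u,v])
def go(xyz,rpy=None,yaw=None):
    """shift in tool axes and rotvec (tool) from measured pose to target"""
    p,R=pose(); s=R.T@(np.array(xyz)-p)
    Rt=R if rpy is None else Ro.from_euler('xyz',rpy,degrees=True).as_matrix()
    rv=Ro.from_matrix(R.T@Rt).as_rotvec()
    return s.round(1),rv.round(4)
E
cat > a.py <<'E'
from h import *
s=sense(); print({k:np.round(v,2) for k,v in s.items()})
for n in("scene","side"):
    p,d,c,T=snap(n,n+'0.png')
    print(n,"cam at",-np.array(c["R"]).T@np.array(c["t"]))
    for o in["feeder","isolator_box","isolator_grip","magazine_left","magazine_right","ink_shelf","blank_a1","blank_a3","blank_b1","blank_b3","jar_black","jar_red","jar_blue","stapler","blade_box","tape_brown"]:
        print(o,[(np.round(r["xyz"]).tolist(),round(r["confidence"],2)) for r in models.place_of(o,n)[:4]])
E
python3 a.py
```

```text
{'time': np.float64(0.0), 'joint_pos': array([-76.51,   7.52,  85.33,  -0.  ,  87.26,  -4.9 ]), 'qd': array([-0.09,  0.03, -0.09, -0.05,  0.01, -0.05]), 'joint_efforts': array([-0.000e+00, -5.694e+01, -5.006e+01, -0.000e+00,  1.000e-02,
       -0.000e+00]), 'tool_pos': array([ 189.06, -568.77,  193.84]), 'tcp_rot': array([-1.7989e+02, -1.0000e-02,  1.8380e+01]), 'ft_force': array([-0.83,  0.08, -0.64]), 'wrist_torque': array([-0.03,  0.03, -0.03]), 'grip_force': np.float64(0.0), 'finger_gap': np.float64(85.16)}
scene cam at [-631.22843594  541.82299724 1251.15711551]
feeder [([492.0, 263.0, -2.0], 0.79)]
isolator_box [([327.0, 309.0, 3.0], 0.7), ([446.0, -433.0, -1.0], 0.26)]
isolator_grip [([328.0, 307.0, 93.0], 0.79)]
magazine_left [([454.0, 310.0, 81.0], 0.69), ([328.0, 311.0, 94.0], 0.6)]
magazine_right [([455.0, 217.0, 74.0], 0.92), ([327.0, 306.0, 90.0], 0.66)]
ink_shelf [([538.0, 265.0, 69.0], 0.66)]
blank_a1 [([552.0, -420.0, 15.0], 0.46)]
blank_a3 [([552.0, -420.0, 15.0], 0.46)]
blank_b1 [([337.0, -312.0, 12.0], 0.66)]
blank_b3 [([337.0, -312.0, 12.0], 0.66)]
jar_black [([44
[... 737 characters left out ...]
([557.0, -414.0, 4.0], 0.39)]
blank_a3 [([553.0, -418.0, 13.0], 0.93), ([454.0, 314.0, 84.0], 0.54), ([339.0, -311.0, 5.0], 0.46), ([557.0, -414.0, 4.0], 0.39)]
blank_b1 [([337.0, -308.0, 17.0], 0.55), ([343.0, -309.0, -3.0], 0.53), ([336.0, -307.0, 6.0], 0.52)]
blank_b3 [([337.0, -308.0, 17.0], 0.55), ([343.0, -309.0, -3.0], 0.53), ([336.0, -307.0, 6.0], 0.52)]
jar_black [([529.0, -521.0, -1.0], 0.82), ([186.0, -302.0, -2.0], 0.8), ([448.0, -431.0, -1.0], 0.7), ([338.0, 165.0, 2.0], 0.57)]
jar_red [([550.0, -417.0, 15.0], 0.17)]
jar_blue []
stapler [([342.0, -449.0, -3.0], 0.62)]
blade_box [([494.0, 264.0, -2.0], 0.69), ([337.0, 163.0, -2.0], 0.49)]
tape_brown [([424.0, -577.0, 2.0], 0.91)]
```

View pics/scene0.png

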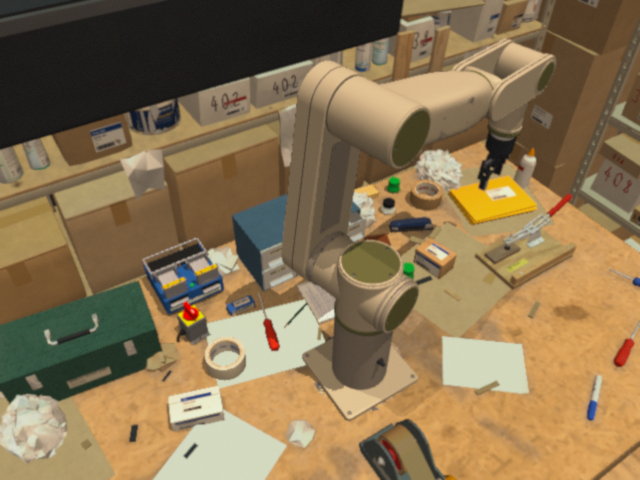

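View pics/side0.png

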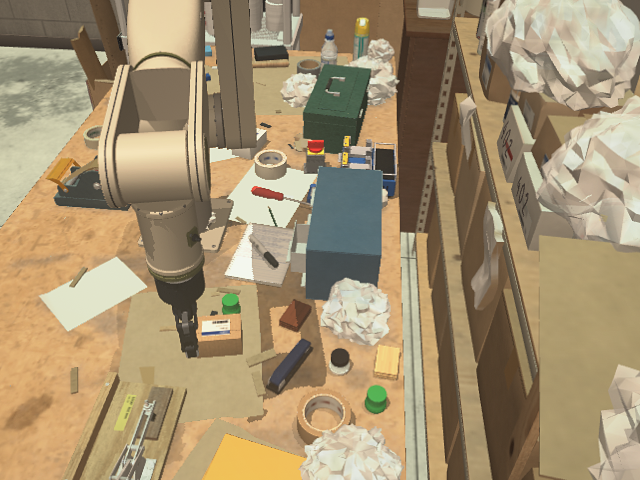

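Side view: black jar at (340,360), dark pile (295,315), light pile (387,362), green look-alikes at (230,300) and (376,398). A blue cabinet stands at (345,230), between the piles and the feeder at (345,160). The isolator is at (315,150). I see only one real jar. Next I'll measure pile poses, cabinet height and feeder yaw.

```bash
cat > b.py <<'E'
from h import *
n="side"; p,d,c,T=snap(n)
uv,X=allw(n,c,T,d)
# top height map
H=np.zeros((170,90))
for n2 in("side","scene"):
    if n2=="scene": _,d2,c2,T2=snap(n2); _,Y=allw(n2,c2,T2,d2)
    else: Y=X
    m=(Y[:,0]>100)&(Y[:,0]<900)&(abs(Y[:,1])<700)&(Y[:,2]<700)
    Y=Y[m]; np.maximum.at(H,(((Y[:,1]+700)/40).astype(int),((Y[:,0]-100)/40).astype(int)),Y[:,2])
print("cols x from 100 step 40; rows y")
for i in range(35): print(i*40-700, (H[i,:18]).astype(int).tolist())
eyes.snapshot(n)
for o in("blank_a1","blank_b1","jar_black"):
    for r in models.cut_out(o,n)[:3]:
        m=r["pixels"]&(d>0); v,u=np.nonzero(m)
        W=world(n,c,T,d,np.c_[u,v]); z=np.percentile(W[:,2],90); t=W[abs(W[:,2]-z)<3]
        rect=cv2.minAreaRect(t[:,:2].astype(np.float32)); print(o,round(r["confidence"],2),len(v),round(z,1),np.round(rect[0],1),np.round(rect[1],1),round(rect[2],1))
E
python3 b.py
```

```text
cols x from 100 step 40; rows y
-700 [79, 24, 12, 38, 42, 40, 39, 88, 105, 113, 114, 94, 6, 0, 539, 545, 546, 546]
-660 [629, 629, 601, 349, 39, 41, 38, 86, 102, 107, 110, 87, 13, 0, 537, 544, 542, 547]
-620 [650, 649, 643, 642, 629, 12, 53, 58, 83, 95, 91, 55, 9, 0, 530, 537, 541, 604]
-580 [652, 650, 648, 651, 620, 11, 55, 56, 55, 60, 43, 15, 7, 0, 0, 534, 568, 634]
-540 [653, 637, 642, 652, 17, 33, 14, 63, 60, 51, 53, 54, 9, 0, 0, 597, 645, 647]
-500 [655, 349, 654, 654, 27, 47, 42, 11, 11, 12, 55, 13, 10, 0, 0, 601, 647, 649]
-460 [657, 68, 656, 655, 16, 47, 42, 11, 52, 51, 34, 35, 5, 0, 0, 573, 627, 648]
-420 [659, 657, 656, 69, 18, 15, 41, 32, 53, 56, 46, 31, 24, 0, 0, 0, 603, 639]
-380 [667, 666, 657, 70, 11, 29, 25, 70, 93, 93, 78, 54, 4, 0, 0, 0, 574, 407]
-340 [678, 676, 655, 13, 10, 33, 30, 74, 103, 104, 97, 88, 3, 0, 0, 303, 385, 625]
-300 [687, 684, 658, 8, 6, 27, 36, 74, 100, 103, 97, 75, 4, 0, 0, 302, 664, 670]
-260 [694, 692, 9, 6, 6, 165, 175, 173, 170, 168, 169, 3, 5, 0, 0, 672, 699, 699]
-220 [699, 699, 15, 18, 18, 167, 176, 170, 170, 170, 169, 5, 5, 0, 644, 692, 6
[... 1516 characters left out ...]
, 5, 0, 0, 0, 302, 468]
580 [10, 9, 9, 10, 148, 164, 167, 157, 153, 150, 8, 8, 6, 0, 0, 0, 300, 449]
620 [12, 11, 11, 10, 150, 152, 161, 163, 152, 148, 6, 6, 5, 0, 0, 0, 299, 298]
660 [11, 72, 98, 101, 132, 150, 154, 154, 154, 149, 10, 6, 9, 0, 0, 0, 298, 298]
blank_a1 0.57 663 23.4 [ 553.5 -419.2] [74.  47.6] 84.1
blank_a1 0.54 12 12.5 [ 548.5 -454. ] [ 2.7 36.2] 81.6
blank_b1 0.74 545 23.7 [ 340.7 -309.8] [72.8 48.9] 68.5
blank_b1 0.54 1 13.5 [ 347.1 -350.4] [0. 0.] 0.0
blank_b1 0.39 37 11.5 [ 344.2 -325.7] [61.7 10.2] 32.6
jar_black 0.91 497 43.2 [ 451.3 -435.2] [39.3 37.9] 64.6
jar_black 0.79 499 44.4 [ 531.  -519.7] [35.7 37.9] 73.3
jar_black 0.63 364 43.8 [ 187.8 -303.8] [38. 37.] 78.1
```

The map shows the cabinet at x 300–540, y −260 to 90, height ~175, so I'll travel at z≈260. I'll go to yaw 0 (tool x = world x, y and z flipped) and look at the piles from above on the way to the isolator.

Request:
{"api": "apply_moves", "payload": {"rows": [[0,0,-50,0,0,0.16],[0,0,-50,0,0,0.16],[48,-26,-11,0,0,0],[48,-26,-11,0,0,0],[48,-26,-11,0,0,0]], "fingers": 60}}

```text
time: 2.62
tool_pos: [334.3, -490.5, 328.5]
tcp_rot: [180.0, -0.0, 0.0]
ft_force: [0.1, -1.3, 0.1]
finger_gap: 60.0
grip_force: 0.0
```

Request:
{"api": "apply_moves", "payload": {"rows": [[48,-26,-11,0,0,0],[48,-26,-11,0,0,0],[0,0,0,0,0,0],[0,0,0,0,0,0],[0,0,0,0,0,0]]}}

```text
time: 3.25
tool_pos: [428.1, -439.8, 349.5]
tcp_rot: [-180.0, 0.0, -0.0]
ft_force: [-0.6, -0.6, -0.2]
finger_gap: 60.0
grip_force: 0.0
```

```bash
cat > c.py <<'E'
from h import *
import sys
n="wrist"; p,d,c,T=snap(n,sys.argv[1]); print(np.round(T[0],1),np.round(sense()["tcp_rot"],2)); print(np.round(c["mount"],3).tolist())
for o in sys.argv[2:]:
    for r in models.cut_out(o,n)[:3]:
        m=r["pixels"]&(d>0); v,u=np.nonzero(m)
        if len(v)<30: continue
        W=world(n,c,T,d,np.c_[u,v]); z=np.percentile(W[:,2],90); t=W[abs(W[:,2]-z)<3]
        rect=cv2.minAreaRect(t[:,:2].astype(np.float32)); print(o,round(r["confidence"],2),len(v),(int(u.mean()),int(v.mean())),round(z,1),np.round(rect[0],1),np.round(rect[1],1),round(rect[2],1))
E
python3 c.py w1.png blank_a1 blank_b1 jar_black jar_red jar_blue
```

```text
[ 428.1 -439.8  349.5] [-1.7998e+02  3.0000e-02 -6.0000e-02]
[[-0.0, -0.966, -0.259, 64.746], [1.0, -0.0, -0.001, 1.124], [0.001, -0.259, 0.966, -180.009], [0.0, 0.0, 0.0, 1.0]]
blank_a1 0.59 2016 (304, 96) 23.1 [ 551.7 -418. ] [72.  48.2] 84.4
blank_b1 0.95 1504 (233, 248) 23.2 [ 338.2 -308.6] [72.3 48.4] 69.2
jar_black 0.86 774 (317, 173) 44.0 [ 449.2 -435.2] [38.8 38.3] 26.9
jar_black 0.63 79 (247, 341) 43.5 [ 180.3 -320.1] [ 3.3 17.8] 68.6
jar_black 0.61 947 (378, 114) 44.0 [ 529.  -519.2] [38.6 38.2] 1.7
```

View pics/w1.png

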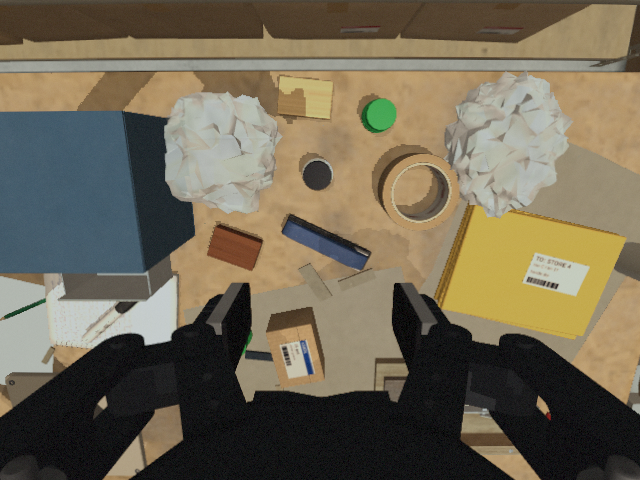

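Request:
{"api": "apply_moves", "payload": {"rows": [[10,-62,10,0,0,0],[10,-62,10,0,0,0],[10,-62,10,0,0,0],[10,-62,10,0,0,0],[5,-62,10,0,0,0]]}}

```text
time: 4.18
tool_pos: [473.1, -132.2, 300.5]
tcp_rot: [180.0, -0.0, 0.0]
ft_force: [1.2, -0.9, -0.6]
finger_gap: 59.9
grip_force: 0.0
```

Request:
{"api": "apply_moves", "payload": {"rows": [[0,-62,5,0,0,0],[-20,-62,5,0,0,0],[-25,-62,5,0,0,0],[-30,-60,0,0,0,0],[-30,-60,0,0,0,0]]}}

```text
time: 4.8
tool_pos: [373.5, 158.3, 286.4]
tcp_rot: [-180.0, -0.0, 0.0]
ft_force: [-0.3, 0.4, 0.5]
finger_gap: 59.9
grip_force: 0.0
```

Request:
{"api": "apply_moves", "payload": {"rows": [[-30,-50,0,0,0,0],[-30,-30,0,0,0,0],[0,0,0,0,0,0],[0,0,0,0,0,0],[0,0,0,0,0,0]]}}

```text
time: 5.42
tool_pos: [315.2, 236.1, 286.2]
tcp_rot: [180.0, -0.0, -0.1]
ft_force: [-0.2, 0.0, -0.5]
finger_gap: 60.1
grip_force: 0.0
```

The wrist picture shows the light pile at (305,98), black jar (317,174), dark pile (235,247) beside the cabinet, stapler (325,243), and a green jar (380,115). There are no other jars. The arm is now near the isolator, so I'll measure the handle and feeder.

```bash
cat > d.py <<'E'
from h import *
n="wrist"; p,d,c,T=snap(n,'w2.png'); print(np.round(T[0],1))
for o in("isolator_grip","isolator_box","magazine_left","magazine_right","ink_shelf","jar_black","feeder"):
    print(o,[(np.round(r["xyz"],1).tolist(),round(r["confidence"],2)) for r in models.place_of(o,n)[:3]])
uv,X=allw(n,c,T,d); hsv=cv2.cvtColor(p,cv2.COLOR_RGB2HSV)[uv[:,1],uv[:,0]].astype(int)
near=np.hypot(X[:,0]-328,X[:,1]-308)<45
red=near&((hsv[:,0]<8)|(hsv[:,0]>172))&(hsv[:,1]>150)&(X[:,2]>97)&(X[:,2]<110)
r=cv2.minAreaRect(X[red][:,:2].astype(np.float32)); print("bar",red.sum(),r,X[red][:,2].mean())
pl=near&(X[:,2]>62)&(X[:,2]<76); print("plate",cv2.minAreaRect(X[pl][:,:2].astype(np.float32)))
yel=(hsv[:,0]>18)&(hsv[:,0]<35)&(hsv[:,1]>140)&(X[:,2]>100)&(X[:,2]<116)&(X[:,0]>370)&(X[:,0]<470)
for a,b in((264,400),(150,264)):
    m=yel&(X[:,1]>a)&(X[:,1]<b); 
    if m.sum()>20: print("lip",m.sum(),cv2.minAreaRect(X[m][:,:2].astype(np.float32)),X[m][:,2].mean())
E
python3 d.py
```

```text
[315.2 236.1 286.2]
isolator_grip [([327.5, 310.0, 91.6], 0.83)]
isolator_box [([326.5, 304.5, -1.7], 0.87)]
magazine_left [([454.4, 318.2, 78.5], 0.64), ([325.5, 303.9, 2.0], 0.15)]
magazine_right [([450.9, 217.0, 77.6], 0.86), ([326.6, 308.8, 90.7], 0.58)]
ink_shelf []
jar_black []
feeder [([493.9, 268.5, -1.9], 0.78)]
bar 522 ((326.1817932128906, 307.5249328613281), (49.304561614990234, 12.495630264282227), 7.966007232666016) 103.21510477206985
plate ((325.81536865234375, 307.3480529785156), (56.34743881225586, 55.9053840637207), 7.498044967651367)
lip 787 ((420.4543762207031, 311.0794372558594), (61.085205078125, 11.93221378326416), 89.73924255371094) 110.06615003646007
lip 756 ((421.63214111328125, 216.36642456054688), (11.077997207641602, 58.92034912109375), 0.01285461150109768) 109.96760580238637
```

View pics/w2.png

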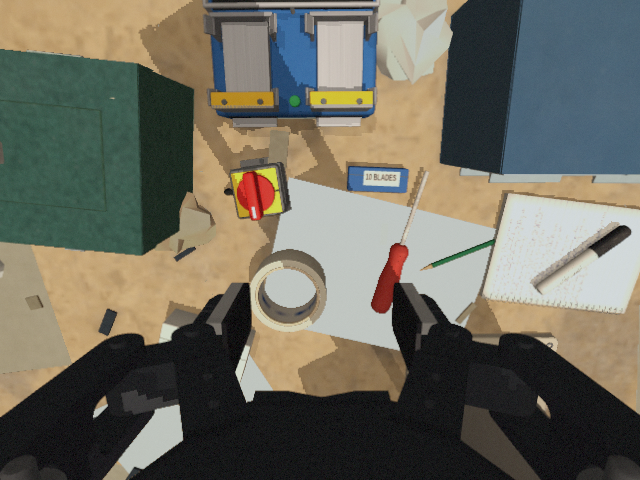

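The picture shows the red handle at (257,195) with its bar along the box's x axis (yaw ≈7.7°), the yellow lips at (243,99) and (341,99), and both magazines empty. Next I'll grip the bar.

Request:
{"api": "apply_moves", "payload": {"rows": [[11,-36,40,0,0,0],[0,-35.4,40,0,0,0],[0,0,40,0,0,-0.134],[0,0,40,0,0,0],[0,0,20,0,0,0]], "fingers": 40}}

```text
time: 6.45
tool_pos: [324.0, 307.4, 103.4]
tcp_rot: [179.9, 0.2, 7.7]
ft_force: [-0.6, 0.6, 1.2]
finger_gap: 40.0
grip_force: 0.0
```

Request:
{"api": "apply_moves", "payload": {"rows": [[0,0,12,0,0,0],[0,0,11,0,0,0],[0,0,0,0,0,0],[0,0,0,0,0,0],[0,0,0,0,0,0]]}}

```text
time: 7.08
tool_pos: [326.0, 308.7, 84.1]
tcp_rot: [-180.0, -0.1, 7.7]
ft_force: [-0.1, 0.2, -0.3]
finger_gap: 39.8
grip_force: 0.0
```

Request:
{"api": "apply_moves", "payload": {"rows": [[0,0,0,0,0,0],[0,0,0,0,0,0],[0,0,0,0,0,0],[0,0,0,0,0,0],[0,0,0,0,0,0]], "fingers": 5, "grip_force": 40}}

```text
time: 7.7
tool_pos: [325.4, 308.3, 83.2]
tcp_rot: [-180.0, 0.0, 7.7]
ft_force: [-0.6, 0.7, -0.1]
finger_gap: 4.9
grip_force: 0.0
```

The gap is 4.9 with no grip force, so the bar isn't between the pads. I'll take a look.

```bash
cat > e.py <<'E'
from h import *
s=sense(); print(s["tool_pos"],s["tcp_rot"],s["finger_gap"],s["grip_force"])
p,d,c,T=snap("wrist"); q,_,_,_=snap("side")
cv2.imwrite('pics/w3.png',np.hstack([p[:, :][100:480,120:520],cv2.resize(q[110:190,270:354],(400,380))])[:,:,::-1])
E
python3 e.py
```

```text
[325.44694509 308.29051571  83.21504486] [-1.79999692e+02  7.08599923e-04  7.72472126e+00] 4.86167826007748 0.0
```

View pics/w3.png

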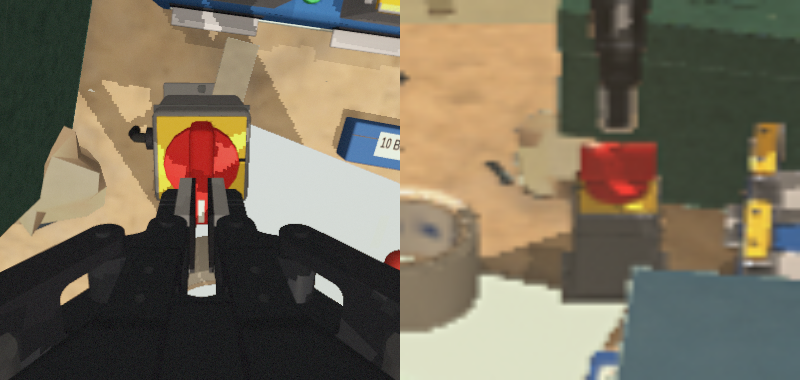

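```bash
cat > f.py <<'E'
from h import *
p,d,c,T=snap("wrist")
px=[(305,285),(305,290),(306,300),(335,285),(335,290),(305,320),(320,230),(320,260),(320,310),(300,220)]
W=world("wrist",c,T,d,px)
for a,w in zip(px,W): print(a,np.round(w,1),np.round(T[1].T@(w-T[0]),1))
p,d,c,T=snap("side")
for v in range(128,148,2): print(v,np.round(world("side",c,T,d,[(270+618/400*84-84,v)]),1), p[v,int(270+(618-400)/400*84)],d[v,int(270+(618-400)/400*84)])
for v in range(126,150,2):
    u=270+(618-400)/400*84; print(v,np.round(world("side",c,T,d,[(u,v)]),1))
E
python3 f.py
```

```text
(305, 285) [334.1 315.1 131.5] [  9.5  -5.6 -48.3]
(305, 290) [335.1 314.9 138.8] [ 10.5  -5.3 -55.6]
(306, 300) [335.  314.2 147. ] [ 10.2  -4.6 -63.9]
(335, 285) [336.  303.3 132.2] [  9.8   6.3 -49. ]
(335, 290) [336.3 303.5 137.9] [ 10.1   6.1 -54.7]
(305, 320) [335.3 313.9 162.4] [ 10.6  -4.2 -79.2]
(320, 230) [350.3 311.4 102.7] [ 25.1   0.3 -19.6]
(320, 260) [336.2 309.5 104.4] [ 10.9   0.3 -21.3]
(320, 310) [310.3 306.  104.1] [-15.2   0.2 -20.9]
(300, 220) [347.2 322.2  73.2] [ 23.5 -10.8   9.9]
128 [[330.  284.8 161. ]] [51 45 39] 1672.5719
130 [[329.3 294.3 148.6]] [52 47 40] 1687.9292
132 [[329.9 289.4 144.7]] [53 48 42] 1686.6956
134 [[329.9 290.8 137. ]] [52 47 40] 1692.8164
136 [[330.6 283.8 134.4]] [58 52 44] 1689.2155
138 [[321.2 401.1  54.9]] [52 64 50] 1830.1993
140 [[328.6 311.2 103.5]] [210  77  59] 1730.2876
142 [[329.5 302.5 101.8]] [143  49  41] 1724.7805
144 [[330.2 295.1  99.4]] [153  50  42] 1720.8269
146 [[329.1 311.   82.1]] [146  51  42] 1744.1587
126 [[330.8 273.1 174.7]]
128 [[330.  284.8 161. ]]
130 [[329.3 294.3 148.6]]
132 [[329.9 289.4 144.7]]
134 [[329.9 290.8 137. ]]
136 [[330.6 283.8 134.4]]
138 [[321.2 401.1  54.9]]
140 [[328.6 311.2 103.5]]
142 [[329.5 302.5 101.8]]
144 [[330.2 295.1  99.4]]
146 [[329.1 311.   82.1]]
148 [[329.8 303.5  79.8]]
```

Depth from both cameras puts the real fingertips about 35–40 mm behind the reported TCP: the side ray under the tip gives z≈118 while the TCP reads 83. I'll open and go down in guarded steps, watching the force.

Request:
{"api": "apply_moves", "payload": {"rows": [[0,0,0,0,0,0],[0,0,0,0,0,0],[0,0,2,0,0,0],[0,0,2,0,0,0],[0,0,2,0,0,0]], "fingers": 40}}

```text
time: 8.52
tool_pos: [325.4, 308.2, 77.0]
tcp_rot: [180.0, 0.0, 7.7]
ft_force: [-0.1, 0.3, -0.9]
finger_gap: 39.9
grip_force: 0.0
```

Request:
{"api": "apply_moves", "payload": {"rows": [[0,0,1,0,0,0],[0,0,1,0,0,0],[0,0,1,0,0,0],[0,0,1,0,0,0],[0,0,0,0,0,0]]}}

```text
time: 9.15
tool_pos: [325.4, 308.2, 73.1]
tcp_rot: [180.0, 0.0, 7.7]
ft_force: [-1.3, -0.1, 0.3]
finger_gap: 40.2
grip_force: 0.0
```

There is no contact at 73, which is below the disc top, so the offset is real. I'll continue down.

Request:
{"api": "apply_moves", "payload": {"rows": [[0,0,4,0,0,0],[0,0,4,0,0,0],[0,0,4,0,0,0],[0,0,2,0,0,0],[0,0,0,0,0,0]], "fingers": 30}}

```text
time: 9.78
tool_pos: [325.3, 308.2, 59.0]
tcp_rot: [180.0, 0.0, 7.7]
ft_force: [-0.3, 0.5, -0.2]
finger_gap: 30.3
grip_force: 0.0
```

```bash
cat > e.py <<'E'
from h import *
s=sense(); print(s["tool_pos"],s["ft_force"],s["finger_gap"])
q,d,c,T=snap("side")
p,dw,cw,Tw=snap("wrist")
uv,X=allw("wrist",cw,Tw,dw); L=(X-Tw[0])@Tw[1]
m=(abs(L[:,0])<14)&(abs(L[:,1])<40)&(L[:,2]<-22)&(p[uv[:,1],uv[:,0]].max(1)<110)
print("finger pts nearest tip (tool z) pctl:",np.percentile(L[m][:,2],[90,97,99,100]).round(1))
for v in range(134,150): print(v,np.round(world("side",c,T,d,[(315.5,v)]),1), q[v,315])
cv2.imwrite('pics/s4.png',np.hstack([p[100:480,120:520],cv2.resize(q[110:190,270:354],(400,380))])[:,:,::-1])
E
python3 e.py
```

```text
[325.3267926  308.16101425  58.99920236] [-0.29085864  0.47675466 -0.19111112] 30.322851135458784
finger pts nearest tip (tool z) pctl: [-68.2 -51.5 -45.3 -22.5]
134 [[331.4 261.9 154.6]] [54 49 43]
135 [[331.6 260.  152.4]] [58 54 48]
136 [[332.6 249.8 155.2]] [53 49 41]
137 [[331.4 264.4 142.9]] [51 46 39]
138 [[330.4 278.  131. ]] [57 53 46]
139 [[330.1 281.4 125.4]] [52 47 40]
140 [[330.3 280.9 122.3]] [53 49 42]
141 [[330.4 279.4 119.7]] [54 50 44]
142 [[330.4 280.3 115.7]] [54 50 43]
143 [[329.9 287.5 107.7]] [54 50 43]
144 [[330.3 283.7 106.5]] [53 50 43]
145 [[330.5 282.6 103.7]] [66 61 54]
146 [[330.  289.3  96. ]] [128  94  83]
147 [[329.3 298.9  86.3]] [159  48  39]
148 [[329.  303.4  79.8]] [193  55  45]
149 [[330.  291.   84.1]] [126  49  41]
```

View pics/s4.png

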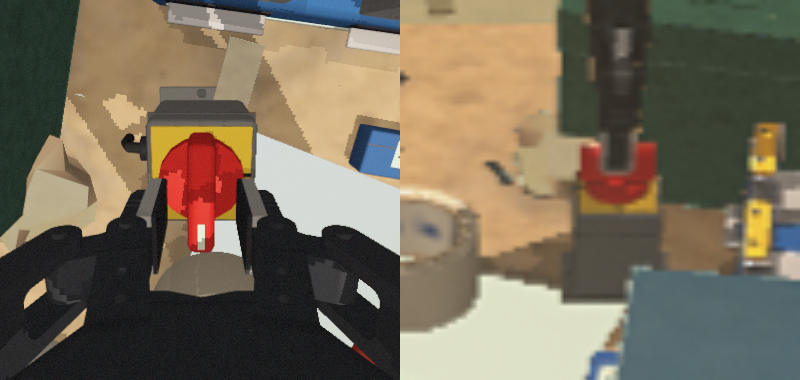

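The picture shows the fingers straddling the bar with the tip near z≈96 at TCP 59, an offset of about +37 mm. I'll go down 12 more and grip.

Request:
{"api": "apply_moves", "payload": {"rows": [[0,0,4,0,0,0],[0,0,4,0,0,0],[0,0,2,0,0,0],[0,0,2,0,0,0],[0,0,0,0,0,0]]}}

```text
time: 10.5
tool_pos: [325.4, 308.2, 47.0]
tcp_rot: [180.0, 0.0, 7.7]
ft_force: [-0.9, 0.6, -0.7]
finger_gap: 30.2
grip_force: 0.0
```

Request:
{"api": "apply_moves", "payload": {"rows": [[0,0,0,0,0,0],[0,0,0,0,0,0],[0,0,0,0,0,0],[0,0,0,0,0,0],[0,0,0,0,0,0]], "fingers": 5, "grip_force": 50}}

```text
time: 11.12
tool_pos: [325.5, 308.5, 47.5]
tcp_rot: [-180.0, -0.0, 7.7]
ft_force: [-1.7, 0.1, 3.6]
finger_gap: 10.7
grip_force: 50.0
```

Request:
{"api": "apply_moves", "payload": {"rows": [[0,0,0,0,0,-0.157],[0,0,0,0,0,-0.157],[0,0,0,0,0,-0.157],[0,0,0,0,0,-0.157],[0,0,0,0,0,-0.157]]}}

```text
time: 11.75
tool_pos: [325.9, 307.7, 47.5]
tcp_rot: [179.9, 0.0, 53.0]
ft_force: [1.0, -3.9, 4.5]
finger_gap: 10.7
grip_force: 50.2
```

Request:
{"api": "apply_moves", "payload": {"rows": [[0,0,0,0,0,-0.157],[0,0,0,0,0,-0.157],[0,0,0,0,0,-0.157],[0,0,0,0,0,-0.157],[0,0,0,0,0,-0.157]]}}

```text
time: 12.38
tool_pos: [326.8, 307.5, 47.5]
tcp_rot: [179.9, 0.1, 98.0]
ft_force: [4.7, -4.5, 2.0]
finger_gap: 10.9
grip_force: 49.8
```

Request:
{"api": "apply_moves", "payload": {"rows": [[0,0,0,0,0,0],[0,0,0,0,0,0],[0,0,0,0,0,0],[0,0,0,0,0,0],[0,0,0,0,0,0]]}}

```text
time: 13.0
tool_pos: [326.8, 307.5, 47.4]
tcp_rot: [179.9, 0.1, 97.7]
ft_force: [4.0, -4.5, 2.0]
finger_gap: 10.6
grip_force: 49.8
```

The handle is at 90°. I'll release, rise, and go to the dark pile.

Request:
{"api": "apply_moves", "payload": {"rows": [[0,0,0,0,0,0],[0,0,0,0,0,0],[0,0,-40,0,0,0],[0,0,-40,0,0,0],[0,0,-40,0,0,0]], "fingers": 40}}

```text
time: 13.62
tool_pos: [325.1, 308.2, 168.2]
tcp_rot: [-180.0, 0.0, 97.7]
ft_force: [0.5, -0.3, -0.5]
finger_gap: 40.0
grip_force: 0.0
```

Request:
{"api": "apply_moves", "payload": {"rows": [[0,0,-40,0,0,0.165],[0,0,-40,0,0,0.166],[0,0,0,0,0,0.166],[-38.8,42,0,0,0,0],[-38.8,42,0,0,0,0]], "fingers": 60}}

```text
time: 14.25
tool_pos: [376.5, 205.3, 247.2]
tcp_rot: [180.0, -0.0, 69.4]
ft_force: [0.8, -0.0, 0.0]
finger_gap: 60.0
grip_force: 0.0
```

Request:
{"api": "apply_moves", "payload": {"rows": [[-38.8,42,0,0,0,0],[-38.8,42,0,0,0,0],[-38.8,42,0,0,0,0],[-38.8,42,0,0,0,0],[-57.2,-3.7,0,0,0,0]]}}

```text
time: 14.88
tool_pos: [455.2, -52.8, 245.5]
tcp_rot: [-179.8, 0.0, 69.2]
ft_force: [-0.3, -0.7, 0.6]
finger_gap: 60.0
grip_force: 0.0
```

Request:
{"api": "apply_moves", "payload": {"rows": [[-57.2,-3.7,0,0,0,0],[-57.2,-3.7,0,0,0,0],[-57.2,-3.7,0,0,0,0],[-57.2,-3.7,0,0,0,0],[-57.2,-3.7,0,0,0,0]]}}

```text
time: 15.5
tool_pos: [334.8, -313.2, 247.2]
tcp_rot: [180.0, -0.0, 69.2]
ft_force: [0.8, -0.3, 0.3]
finger_gap: 59.8
grip_force: 0.0
```

Request:
{"api": "apply_moves", "payload": {"rows": [[0,0,0,0,0,0],[0,0,0,0,0,0],[0,0,0,0,0,0],[0,0,0,0,0,0],[0,0,0,0,0,0]]}}

```text
time: 16.12
tool_pos: [336.2, -311.1, 247.3]
tcp_rot: [180.0, 0.0, 69.3]
ft_force: [-0.1, -0.6, 0.3]
finger_gap: 60.1
grip_force: 0.0
```

```bash
cat >> c.py <<'E'
uv,X=allw(n,c,T,d)
m=(X[:,2]>60)&(X[:,2]<160)&(X[:,1]<-230)&(X[:,1]>-300)&(X[:,0]>280)&(X[:,0]<420)
if m.sum()>50: print("cab",m.sum(),[(x0,np.percentile(X[m&(abs(X[:,0]-x0)<15),1],[2,50]).round(1)) for x0 in(300,330,360,390,410) if (m&(abs(X[:,0]-x0)<15)).sum()>10])
_,_,cs,_=snap("scene"); 
for o in("isolator_grip",): print(models.place_of(o,"scene")[:1])
p2,d2,c2,T2=snap("scene"); uv,X=allw("scene",c2,T2,d2); hsv=cv2.cvtColor(p2,cv2.COLOR_RGB2HSV)[uv[:,1],uv[:,0]].astype(int)
red=(np.hypot(X[:,0]-327,X[:,1]-308)<45)&((hsv[:,0]<8)|(hsv[:,0]>172))&(hsv[:,1]>150)&(X[:,2]>99)&(X[:,2]<110)
print("bar",red.sum(),cv2.minAreaRect(X[red][:,:2].astype(np.float32)))
E
python3 c.py w5.png blank_b1
```

```text
[ 336.2 -311.1  247.3] [1.7999e+02 1.0000e-02 6.9270e+01]
[[-0.0, -0.966, -0.259, 64.305], [1.0, -0.0, 0.0, -0.486], [-0.0, -0.259, 0.966, -180.01], [0.0, 0.0, 0.0, 1.0]]
blank_b1 0.64 2564 (322, 196) 23.0 [ 338.4 -308.4] [71.  48.1] 69.2
cab 867 [(330, array([-240.4, -235.3])), (360, array([-245.5, -239.8])), (390, array([-245.5, -245.5])), (410, array([-299.7, -283.4]))]
[{'xyz': [326.1, 307.6, 93.7], 'confidence': 0.55}]
bar 81 ((326.5618896484375, 309.8676452636719), (18.374155044555664, 47.491031646728516), 1.9085971117019653)
```

The isolator is off, and the pile is confirmed at (338,−308). I'll descend with a guard and touch the bench to find the real tip offset.

Request:
{"api": "apply_moves", "payload": {"rows": [[-0.6,1.1,60,0,0,0],[0,0,60,0,0,0],[0,0,60,0,0,0],[0,0,50,0,0,0],[0,0,20,0,0,0]]}}

```text
time: 17.0
tool_pos: [334.5, -310.4, -6.5]
tcp_rot: [-179.7, -0.2, 69.2]
ft_force: [-0.2, -0.4, 0.7]
finger_gap: 60.0
grip_force: 0.0
```

Request:
{"api": "apply_moves", "payload": {"rows": [[0,0,10,0,0,0],[0,0,8,0,0,0],[0,0,4,0,0,0],[0,0,2,0,0,0],[0,0,0,0,0,0]]}}

```text
time: 17.62
tool_pos: [336.8, -313.0, -26.3]
tcp_rot: [180.0, 0.0, 69.2]
ft_force: [-0.2, 0.7, -0.4]
finger_gap: 59.8
grip_force: 0.0
```

Request:
{"api": "apply_moves", "payload": {"rows": [[0,0,1.5,0,0,0],[0,0,1.5,0,0,0],[0,0,1.5,0,0,0],[0,0,1.5,0,0,0],[0,0,0,0,0,0]]}}

```text
time: 18.25
tool_pos: [336.4, -312.6, -33.0]
tcp_rot: [-180.0, -0.0, 69.2]
ft_force: [-0.5, -0.6, -0.0]
finger_gap: 60.0
grip_force: 0.0
```

```bash
cat > e.py <<'E'
from h import *
s=sense(); print(s["tool_pos"],s["ft_force"],s["finger_gap"])
q,d,c,T=snap("side"); K=np.array(c["intrinsics"]); R=np.array(c["R"]);t=np.array(c["t"])
u=cv2.projectPoints(np.array([[s["tool_pos"][0],s["tool_pos"][1],0.]]),R,t,K,np.array(c["D"]))[0][0,0]; print(u)
u=u.astype(int)
a=cv2.resize(q[u[1]-50:u[1]+30,u[0]-42:u[0]+42],(600,571),interpolation=cv2.INTER_CUBIC)
cv2.imwrite('pics/s6.png',a[:,:,::-1])
E
python3 e.py
```

```text
[ 336.44125128 -312.60610776  -32.9760606 ] [-0.54203435 -0.58584348 -0.00222051] 59.97793688580991
[293.43280551 319.70886418]
```

View pics/s6.png

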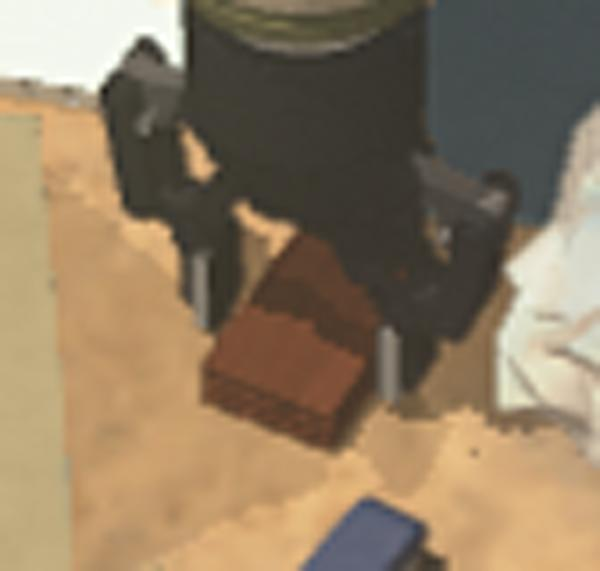

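The picture shows the fingers astride the dark pile (270,350 in the crop), tips near (210,325) and (390,395), still a little above the bench. I'll lower with a guard.

Request:
{"api": "apply_moves", "payload": {"rows": [[0,0,1,0,0,0],[0,0,1,0,0,0],[0,0,1,0,0,0],[0,0,1,0,0,0],[0,0,0,0,0,0]], "fingers": 56}}

```text
time: 18.92
tool_pos: [336.5, -312.6, -36.9]
tcp_rot: [-180.0, -0.0, 69.2]
ft_force: [0.3, 1.0, 0.5]
finger_gap: 55.7
grip_force: 0.0
```

Request:
{"api": "apply_moves", "payload": {"rows": [[0,0,1,0,0,0],[0,0,1,0,0,0],[0,0,1,0,0,0],[0,0,0,0,0,0],[0,0,0,0,0,0]]}}

```text
time: 19.55
tool_pos: [336.6, -312.7, -39.8]
tcp_rot: [-180.0, -0.0, 69.2]
ft_force: [-0.4, -0.5, 0.1]
finger_gap: 55.8
grip_force: 0.0
```

Request:
{"api": "apply_moves", "payload": {"rows": [[0,0,1,0,0,0],[0,0,1,0,0,0],[0,0,0,0,0,0],[0,0,0,0,0,0],[0,0,0,0,0,0]]}}

```text
time: 20.18
tool_pos: [336.7, -312.9, -40.6]
tcp_rot: [-180.0, 0.0, 69.2]
ft_force: [-5.0, 5.5, 15.2]
finger_gap: 56.0
grip_force: 7.9
```

Request:
{"api": "apply_moves", "payload": {"rows": [[0,0,1,0,0,0],[0,0,1,0,0,0],[0,0,0,0,0,0],[0,0,0,0,0,0],[0,0,0,0,0,0]]}}

```text
time: 20.8
tool_pos: [336.8, -313.0, -40.8]
tcp_rot: [-180.0, -0.0, 69.2]
ft_force: [-13.8, 14.3, 43.1]
finger_gap: 56.1
grip_force: 21.0
```

The bench contact is at TCP −40.3, so the tip offset is ≈39 at a 48 mm gap. I'll back off to −37.8 and grip.

Request:
{"api": "apply_moves", "payload": {"rows": [[0,0,-3,0,0,0],[0,0,-3,0,0,0],[0,0,0,0,0,0],[0,0,0,0,0,0],[0,0,0,0,0,0]]}}

```text
time: 21.42
tool_pos: [336.4, -312.6, -38.1]
tcp_rot: [-180.0, -0.0, 69.2]
ft_force: [1.1, -0.5, -0.1]
finger_gap: 56.0
grip_force: 0.0
```

Request:
{"api": "apply_moves", "payload": {"rows": [[0,0,0,0,0,0],[0,0,0,0,0,0],[0,0,0,0,0,0],[0,0,0,0,0,0],[0,0,0,0,0,0]], "fingers": 40, "grip_force": 70}}

```text
time: 22.05
tool_pos: [336.7, -312.9, -37.7]
tcp_rot: [180.0, 0.0, 69.2]
ft_force: [1.4, -0.2, 2.7]
finger_gap: 47.0
grip_force: 72.5
```

Request:
{"api": "apply_moves", "payload": {"rows": [[0,0,-2,0,0,0],[0,0,-6,0,0,0],[0,0,-12,0,0,0],[0,0,-15,0,0,0],[0,0,-15,0,0,0]]}}

```text
time: 22.68
tool_pos: [336.9, -313.1, 13.8]
tcp_rot: [179.9, 0.0, 69.2]
ft_force: [0.6, -0.2, -1.1]
finger_gap: 46.3
grip_force: 72.1
```

```bash
python3 e.py
```

```text
[ 336.86252195 -313.06684881   13.77030409] [ 0.60198249 -0.15514461 -1.05263945] 46.300927210321106
[293.58737909 319.87525409]
```

View pics/s6.png

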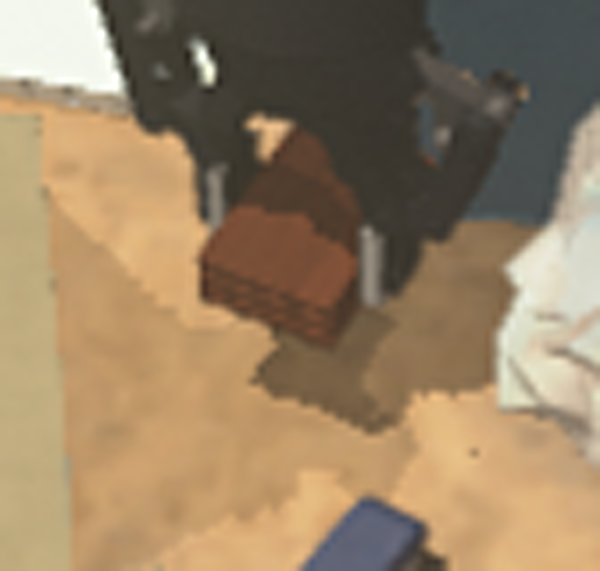

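All three dark blanks are in the grip (crop 280,280). Next I'll lift, carry over the cabinet while turning to yaw ≈0, and look at the feeder.

Request:
{"api": "apply_moves", "payload": {"rows": [[0,0,-60,0,0,0],[0,0,-60,0,0,0],[0,0,-60,0,0,0],[0,0,-20,0,0,0],[56.8,6.9,0,0,0,0]]}}

```text
time: 23.35
tool_pos: [363.6, -265.0, 215.7]
tcp_rot: [179.7, 0.2, 68.9]
ft_force: [1.7, 0.8, -1.0]
finger_gap: 46.6
grip_force: 72.6
```

Request:
{"api": "apply_moves", "payload": {"rows": [[56.8,6.9,0,0,0,0],[56.8,6.9,0,0,0,0],[56.8,6.9,0,0,0,0],[56.8,6.9,0,0,0,0],[0,0,0,0,0,0.1715]]}}

```text
time: 23.98
tool_pos: [470.7, -55.7, 212.6]
tcp_rot: [180.0, -0.1, 59.5]
ft_force: [-0.6, -0.0, -0.9]
finger_gap: 46.9
grip_force: 72.6
```

Request:
{"api": "apply_moves", "payload": {"rows": [[0,0,0,0,0,0.1715],[0,0,0,0,0,0.1715],[0,0,0,0,0,0.1715],[0,0,0,0,0,0.1715],[0,0,0,0,0,0.1715]]}}

```text
time: 24.6
tool_pos: [469.6, -59.5, 212.7]
tcp_rot: [180.0, -0.0, 9.9]
ft_force: [-0.1, 0.2, -0.5]
finger_gap: 47.1
grip_force: 72.6
```

Request:
{"api": "apply_moves", "payload": {"rows": [[0,0,0,0,0,0.1715],[-12.5,-54,0,0,0,0],[-12.5,-54,0,0,0,0],[-12.5,-54,0,0,0,0],[-12.5,-54,0,0,0,0]]}}

```text
time: 25.22
tool_pos: [417.5, 157.7, 212.9]
tcp_rot: [-180.0, -0.1, 0.4]
ft_force: [0.9, -0.3, -0.5]
finger_gap: 47.2
grip_force: 72.7
```

Request:
{"api": "apply_moves", "payload": {"rows": [[-12.5,-54,0,0,0,0],[-12.5,-54,0,0,0,0],[0,0,0,0,0,0],[0,0,0,0,0,0],[0,0,0,0,0,0]]}}

```text
time: 25.85
tool_pos: [392.7, 262.9, 212.4]
tcp_rot: [180.0, -0.0, 0.3]
ft_force: [0.5, -0.5, -1.0]
finger_gap: 46.9
grip_force: 72.7
```

```bash
cat > d.py <<'E'
from h import *
n="wrist"; p,d,c,T=snap(n,'w7.png'); s=sense(); print(np.round(T[0],1),s["tcp_rot"],s["finger_gap"],np.round(s["joint_pos"],1))
for o in("magazine_left","magazine_right","ink_shelf","feeder"):
    print(o,[(np.round(r["xyz"],1).tolist(),round(r["confidence"],2)) for r in models.place_of(o,n)[:2]])
uv,X=allw(n,c,T,d); hsv=cv2.cvtColor(p,cv2.COLOR_RGB2HSV)[uv[:,1],uv[:,0]].astype(int)
yel=(hsv[:,0]>18)&(hsv[:,0]<35)&(hsv[:,1]>140)&(X[:,2]>100)&(X[:,2]<116)&(X[:,0]>390)&(X[:,0]<450)
for a,b in((264,400),(150,264)):
    m=yel&(X[:,1]>a)&(X[:,1]<b)
    if m.sum()>20: print("lip",m.sum(),cv2.minAreaRect(X[m][:,:2].astype(np.float32)),np.percentile(X[m],[1,99],axis=0).round(1).tolist())
    f=(abs(X[:,2]-78)<4)&(X[:,0]>425)&(X[:,0]<505)&(X[:,1]>a-2)&(X[:,1]<b)&(abs(X[:,1]-(311 if a>200 else 216.5))<32)
    if f.sum()>20: print("floor",f.sum(),cv2.minAreaRect(X[f][:,:2].astype(np.float32)),X[f][:,2].mean(),np.percentile(X[f],[1,99],axis=0).round(1).tolist())
    g=(X[:,2]>88)&(X[:,2]<97)&(X[:,0]>480)&(X[:,0]<510)&(X[:,1]>a)&(X[:,1]<b)
    if g.sum()>20: print("rearwall",g.sum(),np.percentile(X[g],[2,50,98],axis=0).round(1).tolist())
for r in models.cut_out("blank_b1",n)[:2]: 
    v,u=np.nonzero(r["pixels"]&(d>0)); L=(world(n,c,T,d,np.c_[u,v])-T[0])@T[1]; print("pile in tool",r["confidence"],len(v),np.percentile(L,[2,50,98],axis=0).round(1).tolist())
E
python3 d.py
```

```text
[392.7 262.9 212.4] [ 1.79990803e+02 -1.48158101e-02  3.04649908e-01] 46.83457794191115 [ 27.6 -13.  103.3  -0.   89.7 117.3]
magazine_left [([457.9, 314.2, 77.0], 0.7)]
magazine_right [([451.0, 217.9, 78.8], 0.88), ([334.8, 163.6, 0.3], 0.61)]
ink_shelf [([541.1, 261.9, 69.5], 0.86), ([450.9, 216.8, 77.4], 0.45)]
feeder []
lip 1200 ((419.8703308105469, 310.35125732421875), (13.541519165039062, 59.38154220581055), 0.01093380805104971) [[413.2, 280.8, 107.6], [426.5, 339.1, 111.7]]
floor 4616 ((460.0664367675781, 310.2470397949219), (69.88933563232422, 58.51213836669922), 0.15363962948322296) 78.98701575171317 [[425.5, 287.8, 76.7], [494.6, 336.3, 80.8]]
rearwall 969 [[481.0, 273.5, 88.1], [496.5, 312.9, 94.1], [508.5, 342.5, 96.6]]
lip 1065 ((420.30133056640625, 216.15159606933594), (13.128273963928223, 58.99916076660156), 0.5350208878517151) [[413.7, 187.5, 108.3], [426.8, 245.5, 111.7]]
floor 4631 ((460.2908630371094, 216.648681640625), (70.59397888183594, 58.199283599853516), 0.0625113770365715) 78.92685367656117 [[425.9, 190.7, 76.8], [495.1, 239.1, 80.7]]
rearwall 958 [[481.0, 186.6, 88.1], [497.0, 215.8, 94.2], [508.8, 257.1, 96.7]]
pile in tool 0.91 22589 [[-28.9, -21.6, -60.8], [9.7, 0.9, -59.6], [40.3, 23.8, -58.1]]
pile in tool 0.74 528 [[40.1, -20.8, -55.4], [40.5, -0.8, -50.4], [40.8, 23.1, -44.1]]
```

View pics/w7.png

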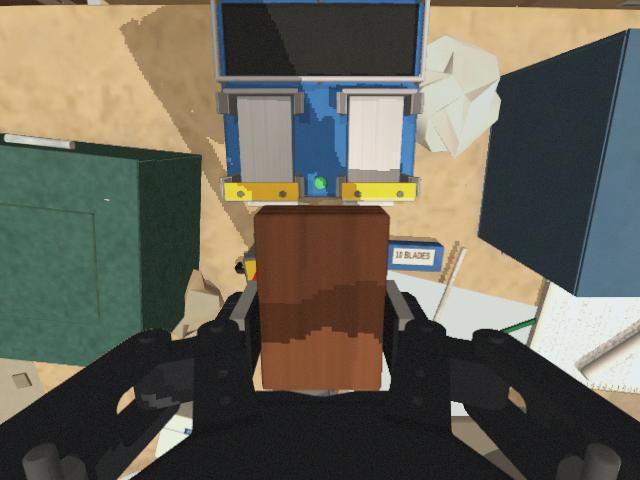

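The picture shows the pile flat and square in the fingers (320,300), with the magazines at (265,140) and (375,140). Measured centres are right (455.4, 216.5) and left (455, 310.5). I'll work out the tilt-insert rows.

```bash
cat > plan.py <<'E'
from h import *
def F2pose(M,y,th,F,xf=-31.2,zb=-37.7,yaw=0.3):
    c,s=np.cos(np.radians(th)),np.sin(np.radians(th))
    t=np.array(F)+(-xf)*np.array([c,s])+(-zb)*np.array([s,-c])
    R=Ro.from_euler('z',yaw,degrees=True).as_matrix()@Ro.from_euler('y',-th,degrees=True).as_matrix()@np.diag([1.,-1,-1])
    return np.array([M[0]+t[0],y,M[1]+t[1]]),R
def rows(seq,start=None):
    p,R=start or pose()
    for lab,q,Q,n in seq:
        rv=Ro.from_matrix(R.T@Q).as_rotvec(); p0,R0=p.copy(),R
        for k in range(n):
            p1=p0+(q-p0)*(k+1)/n; R1=R0@Ro.from_rotvec(rv*(k+1)/n).as_matrix()
            sh=R.T@(p1-p); w=Ro.from_matrix(R.T@R1).as_rotvec()
            print(lab,[float(round(x,1)) for x in sh]+[float(round(x,3)) for x in w]); p,R=p1,R1
        print("  ->",p.round(1))
def insert(M,y,start=None,**k):
    c,s=np.cos(np.radians(22)),np.sin(np.radians(22))
    xf=lambda th:-37.5+21*np.sin(np.radians(th))
    FC=np.array([xf(22),1.5]); FB=FC+13*np.array([c,s]); FA=FB+[0,80]
    seq=[("H",F2pose(M,y,0,FA,**k)[0],F2pose(M,y,0,FA,**k)[1],3),
     ("tilt",*F2pose(M,y,22,FA,**k),3),("down",*F2pose(M,y,22,FB+[0,15],**k),2),("down2",*F2pose(M,y,22,FB,**k),2),("slip",*F2pose(M,y,22,FC,**k),3)]
    for th in(17.6,13.2,8.8,4.4,0): seq.append(("flat",*F2pose(M,y,th,[xf(th)+(0.5 if th==0 else 0),1.5-0.1*(22-th)/4.4],**k),1))
    rows(seq,start)
E
cat > i1.py <<'E'
from plan import *
insert((455.4,78.),217.6)
E
python3 i1.py
```

```text
H [25.4, 15.4, 28.5, -0.0, -0.0, 0.0]
H [25.4, 15.4, 28.5, -0.0, -0.0, 0.0]
H [25.4, 15.4, 28.5, -0.0, -0.0, 0.0]
  -> [469.  217.6 126.7]
tilt [4.0, 0.0, -4.8, -0.0, 0.128, 0.0]
tilt [4.5, 0.0, -4.3, -0.0, 0.128, 0.0]
tilt [5.0, 0.0, -3.7, -0.0, 0.128, 0.0]
  -> [480.9 217.6 141.1]
down [-12.2, -0.0, 30.1, 0.0, 0.0, 0.0]
down [-12.2, 0.0, 30.1, 0.0, 0.0, 0.0]
  -> [480.9 217.6  76.1]
down2 [-2.8, 0.0, 7.0, -0.0, 0.0, -0.0]
down2 [-2.8, 0.0, 7.0, 0.0, 0.0, -0.0]
  -> [480.9 217.6  61.1]
slip [-4.3, -0.0, 0.0, -0.0, 0.0, -0.0]
slip [-4.3, -0.0, 0.0, -0.0, 0.0, -0.0]
slip [-4.3, -0.0, 0.0, -0.0, 0.0, -0.0]
  -> [468.8 217.6  56.2]
flat [-4.4, -0.0, 1.8, -0.0, -0.077, 0.0]
  -> [465.4 217.6  52.9]
flat [-4.5, -0.0, 1.9, 0.0, -0.077, -0.0]
  -> [461.7 217.6  49.7]
flat [-4.5, -0.0, 2.0, 0.0, -0.077, 0.0]
  -> [457.7 217.6  46.7]
flat [-4.6, -0.0, 2.1, 0.0, -0.077, 0.0]
  -> [453.5 217.6  43.9]
flat [-4.1, -0.0, 2.3, 0.0, -0.077, -0.0]
  -> [449.6 217.6  41.3]
```

Request:
{"api": "apply_moves", "payload": {"rows": [[25.4,15.4,28.5,0,0,0],[25.4,15.4,28.5,0,0,0],[25.4,15.4,28.5,0,0,0],[4.0,0,-4.8,0,0.128,0],[4.5,0,-4.3,0,0.128,0]]}}

```text
time: 26.78
tool_pos: [477.1, 217.4, 134.6]
tcp_rot: [179.9, -14.7, 0.3]
ft_force: [-0.6, -0.1, -1.3]
finger_gap: 46.4
grip_force: 72.7
```

Request:
{"api": "apply_moves", "payload": {"rows": [[5.0,0,-3.7,0,0.128,0],[-12.2,0,30.1,0,0,0],[-12.2,0,30.1,0,0,0],[0,0,0,0,0,0],[0,0,0,0,0,0]]}}

```text
time: 27.4
tool_pos: [481.3, 218.5, 77.5]
tcp_rot: [-180.0, -22.1, 0.4]
ft_force: [0.5, 0.7, -0.8]
finger_gap: 46.5
grip_force: 72.7
```

```bash
cat > g.py <<'E'
from h import *
import sys
s=sense(); print(np.round(s["tool_pos"],1),np.round(s["tcp_rot"],1),np.round(s["ft_force"],1),s["finger_gap"],np.round(s["joint_pos"],1))
q,d,c,T=snap("scene"); K=np.array(c["intrinsics"]); R=np.array(c["R"]);t=np.array(c["t"])
pts=np.array([[455.,264,90]]); u=cv2.projectPoints(pts,R,t,K,np.array(c["D"]))[0][0,0].astype(int)
a=cv2.resize(q[u[1]-45:u[1]+35,u[0]-50:u[0]+50],(400,320),interpolation=cv2.INTER_CUBIC)
q,d,c,T=snap("wrist"); b=cv2.resize(q,(400,300)); 
cv2.imwrite('pics/'+sys.argv[1],np.hstack([a,np.vstack([b,np.zeros((20,400,3),np.uint8)])])[:,:,::-1])
E
python3 g.py g1.png
```

```text
[481.3 218.5  77.5] [-180.   -22.1    0.4] [ 0.5  0.7 -0.8] 46.45555646871948 [ 25.9 -19.  125.7 -11.5  53.8 120.7]
```

View pics/g1.png

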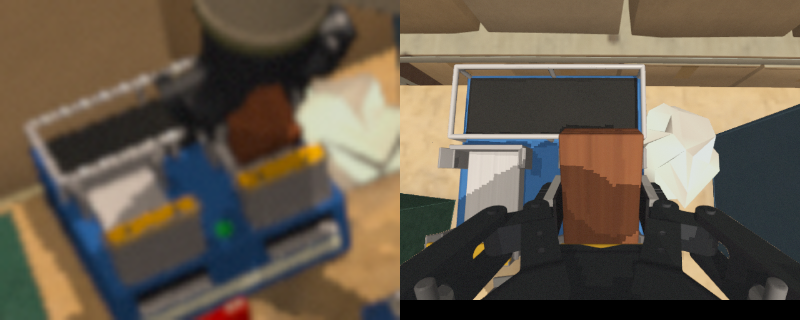

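The pile is tilted with its front behind the lip and above the magazine (crop 265,130), as planned. I'll lower it and slip it under the lip.

Request:
{"api": "apply_moves", "payload": {"rows": [[-2.8,0.4,7,0,0,0],[-2.8,0.4,7,0,0,0],[0,0,0,0,0,0],[0,0,0,0,0,0],[0,0,0,0,0,0]]}}

```text
time: 28.12
tool_pos: [480.8, 217.7, 61.4]
tcp_rot: [-180.0, -22.0, 0.4]
ft_force: [-0.4, -0.2, -1.1]
finger_gap: 46.5
grip_force: 72.7
```

Request:
{"api": "apply_moves", "payload": {"rows": [[-4.3,0,0,0,0,0],[-4.3,0,0,0,0,0],[-4.3,0,0,0,0,0],[0,0,0,0,0,0],[0,0,0,0,0,0]]}}

```text
time: 28.75
tool_pos: [468.8, 217.6, 56.5]
tcp_rot: [-180.0, -22.0, 0.4]
ft_force: [0.2, 0.4, -1.3]
finger_gap: 46.3
grip_force: 72.7
```

No contact forces. I'll lay it flat.

Request:
{"api": "apply_moves", "payload": {"rows": [[-4.4,0,1.8,0,-0.077,0],[0,0,0,0,0,0],[-4.5,0,1.9,0,-0.077,0],[0,0,0,0,0,0],[0,0,0,0,0,0]]}}

```text
time: 29.38
tool_pos: [461.5, 217.2, 49.6]
tcp_rot: [180.0, -13.3, 0.4]
ft_force: [-0.3, -0.7, -1.4]
finger_gap: 46.6
grip_force: 72.7
```

Request:
{"api": "apply_moves", "payload": {"rows": [[-4.5,0,2.0,0,-0.077,0],[0,0,0,0,0,0],[-4.6,0,2.1,0,-0.077,0],[0,0,0,0,0,0],[0,0,0,0,0,0]]}}

```text
time: 30.0
tool_pos: [453.2, 217.3, 43.9]
tcp_rot: [180.0, -4.5, 0.4]
ft_force: [-0.5, -0.3, -0.3]
finger_gap: 46.6
grip_force: 72.7
```

Request:
{"api": "apply_moves", "payload": {"rows": [[-4.1,0,2.3,0,-0.077,0],[0,0,0,0,0,0],[0,0,0,0,0,0],[0,0,0,0,0,0],[0,0,0,0,0,0]]}}

```text
time: 30.62
tool_pos: [449.4, 217.4, 41.6]
tcp_rot: [-180.0, 0.0, 0.4]
ft_force: [0.4, -0.4, -0.5]
finger_gap: 46.7
grip_force: 72.7
```

```bash
python3 g.py g2.png
```

```text
[449.4 217.4  41.6] [-180.     0.     0.4] [ 0.4 -0.4 -0.5] 46.69645374751478 [ 19.9  -0.6 110.3   0.   70.3 109.5]
```

View pics/g2.png

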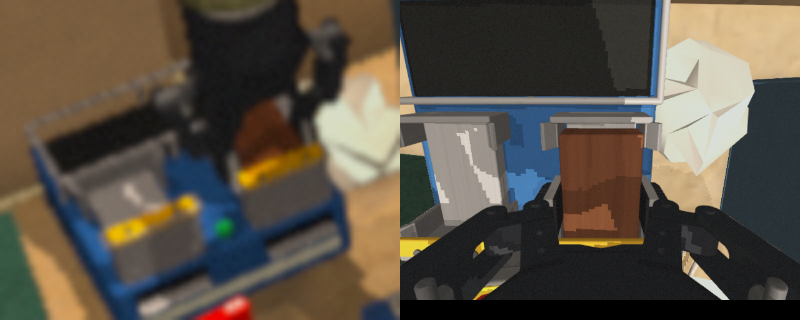

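The pile is level in the right magazine with its front under the yellow lip (wrist crop 600,180). I'll lower the last millimetre and release.

Request:
{"api": "apply_moves", "payload": {"rows": [[0,0,0.7,0,0,0],[0,0,0.7,0,0,0],[0,0,0,0,0,0],[0,0,0,0,0,0],[0,0,0,0,0,0]]}}

```text
time: 31.35
tool_pos: [449.5, 217.4, 40.3]
tcp_rot: [-180.0, 0.1, 0.4]
ft_force: [-3.8, -0.8, 5.7]
finger_gap: 46.9
grip_force: 73.5
```

Request:
{"api": "apply_moves", "payload": {"rows": [[0,0,0,0,0,0],[0,0,0,0,0,0],[0,0,0,0,0,0],[0,0,-5,0,0,0],[0,0,-10,0,0,0]], "fingers": 56}}

```text
time: 31.98
tool_pos: [449.2, 217.3, 55.3]
tcp_rot: [180.0, 0.1, 0.4]
ft_force: [1.0, -0.3, 0.9]
finger_gap: 55.7
grip_force: 0.0
```

Request:
{"api": "apply_moves", "payload": {"rows": [[0,0,-40,0,0,0],[0,0,-60,0,0,0],[0,0,-60,0,0,0],[-30,0,-10,0,0,0],[-30,0,0,0,0,0]]}}

```text
time: 32.6
tool_pos: [390.2, 217.3, 228.1]
tcp_rot: [-179.9, -0.2, 0.4]
ft_force: [-0.6, 0.1, -0.8]
finger_gap: 56.2
grip_force: 0.0
```

```bash
cat > m.py <<'E'
from h import *
n="wrist"; p,d,c,T=snap(n,'w8.png'); print(T[0].round(1),c["mount"][1][3])
uv,X=allw(n,c,T,d)
for nm,yc in(("left",310.5),("right",216.5)):
    m=(X[:,0]>428)&(X[:,0]<494)&(abs(X[:,1]-yc)<20); z=X[m][:,2]
    print(nm,m.sum(),"z pct",np.percentile(z,[2,25,50,75,98]).round(1), "front/rear z",np.median(z[X[m][:,0]<445]).round(1),np.median(z[X[m][:,0]>478]).round(1))
    t=(X[:,0]>420)&(X[:,0]<505)&(abs(X[:,1]-yc)<30)&(abs(X[:,2]-100)<2.5)
    if t.sum()>100: print(" top pct",np.percentile(X[t],[1,99],axis=0).round(1).tolist())
E
python3 m.py
```

```text
[390.2 217.3 228.1] 1.1152500166704271
left 3361 z pct [77.4 78.5 79.1 79.6 80.6] front/rear z 79.1 79.0
right 3734 z pct [ 79.9  99.5 100.  100.5 101.5] front/rear z 100.0 99.9
 top pct [[426.7, 192.6, 98.2], [489.8, 240.1, 101.7]]
```

The dark pile is flat (top 100 front and rear). Now the light pile.

Request:
{"api": "apply_moves", "payload": {"rows": [[22.5,54.3,0,0,0,0],[22.5,54.3,0,0,0,0],[22.5,54.3,0,0,0,0],[22.5,54.3,0,0,0,0],[0,0,0,0,0,-0.1833]], "fingers": 60}}

```text
time: 33.28
tool_pos: [482.2, -3.5, 225.6]
tcp_rot: [179.9, 0.0, 10.8]
ft_force: [0.1, 1.6, -0.0]
finger_gap: 59.8
grip_force: 0.0
```

Request:
{"api": "apply_moves", "payload": {"rows": [[0,0,0,0,0,-0.1833],[0,0,0,0,0,-0.1833],[0,0,0,0,0,-0.1833],[0,0,0,0,0,-0.1833],[0,0,0,0,0,-0.1833]]}}

```text
time: 33.9
tool_pos: [481.4, 0.3, 225.8]
tcp_rot: [-180.0, 0.0, 63.8]
ft_force: [-0.6, -0.2, 0.2]
finger_gap: 59.9
grip_force: 0.0
```

Request:
{"api": "apply_moves", "payload": {"rows": [[0,0,0,0,0,-0.1833],[0,0,0,0,0,-0.1833],[-59.3,16,0,0,0,0],[-59.3,16,0,0,0,0],[-59.3,16,0,0,0,0]]}}

```text
time: 34.52
tool_pos: [512.2, -183.1, 226.0]
tcp_rot: [180.0, 0.0, 84.5]
ft_force: [-0.1, -0.6, 0.4]
finger_gap: 60.5
grip_force: 0.0
```

Request:
{"api": "apply_moves", "payload": {"rows": [[-59.3,16,0,0,0,0],[-59.3,16,0,0,0,0],[-59.3,16,0,0,0,0],[-59.3,16,0,0,0,0],[0,0,0,0,0,0]]}}

```text
time: 35.15
tool_pos: [551.0, -427.6, 222.0]
tcp_rot: [-179.7, -0.1, 84.2]
ft_force: [-0.7, 0.4, 0.6]
finger_gap: 60.2
grip_force: 0.0
```

```bash
cat > k.py <<'E'
from h import *
n="wrist"; p,d,c,T=snap(n,'w9.png'); s=sense(); print(T[0].round(1),s["tcp_rot"])
for r in models.cut_out("blank_a1",n)[:3]:
    v,u=np.nonzero(r["pixels"]&(d>0)); W=world(n,c,T,d,np.c_[u,v]); 
    if len(v)<100: continue
    t=W[abs(W[:,2]-np.percentile(W[:,2],80))<3]; rc=cv2.minAreaRect(t[:,:2].astype(np.float32)); print(r["confidence"],len(v),t[:,2].mean(),rc)
uv,X=allw(n,c,T,d); m=(X[:,2]>30)&(X[:,2]<160)&(X[:,0]>490)&(X[:,0]<620)&(X[:,1]>-480)&(X[:,1]<-350)
L=(X[m]-np.array([551.1,-424,0]))@T[1]
b=(abs(L[:,0])<46)&(abs(L[:,1])<62); print("obstacles under gripper",b.sum(), np.percentile(X[m][b],[0,50,100],axis=0).round(0).tolist() if b.sum() else "")
E
python3 k.py
```

```text
[ 551.  -427.6  222. ] [-1.79814246e+02 -8.87319842e-02  8.42808230e+01]
0.91 2957 22.01379238987151 ((551.5880737304688, -418.07574462890625), (70.92859649658203, 47.948062896728516), 84.08465576171875)
obstacles under gripper 256 [[493.0, -387.0, 33.0], [502.0, -378.0, 42.0], [520.0, -372.0, 73.0]]
```

Request:
{"api": "apply_moves", "payload": {"rows": [[0,0,50,0,0,0],[0,0,60,0,0,0],[0,0,60,0,0,0],[0,0,40,0,0,0],[0,0,20,0,0,0]]}}

```text
time: 35.88
tool_pos: [551.6, -421.1, -6.6]
tcp_rot: [-179.8, -0.1, 84.5]
ft_force: [0.5, -0.6, -0.1]
finger_gap: 60.0
grip_force: 0.0
```

Request:
{"api": "apply_moves", "payload": {"rows": [[0,0,10,0,0,0],[0,0,10,0,0,0],[0,0,5,0,0,0],[0,0,0,0,0,0],[0,0,0,0,0,0]], "fingers": 56}}

```text
time: 36.5
tool_pos: [552.6, -424.1, -29.2]
tcp_rot: [-180.0, 0.0, 84.4]
ft_force: [-0.2, -0.2, 0.7]
finger_gap: 56.1
grip_force: 0.0
```

Request:
{"api": "apply_moves", "payload": {"rows": [[0,-1.3,4,0,0,0],[0,0,3,0,0,0],[0,0,1.5,0,0,0],[0,0,0,0,0,0],[0,0,0,0,0,0]]}}

```text
time: 37.12
tool_pos: [551.0, -423.5, -38.5]
tcp_rot: [-179.9, 0.0, 84.4]
ft_force: [0.1, 0.0, -0.1]
finger_gap: 56.2
grip_force: 0.0
```

Request:
{"api": "apply_moves", "payload": {"rows": [[0,0,0,0,0,0],[0,0,0,0,0,0],[0,0,0,0,0,0],[0,0,0,0,0,0],[0,0,0,0,0,0]], "fingers": 40, "grip_force": 70}}

```text
time: 37.75
tool_pos: [551.3, -423.8, -38.0]
tcp_rot: [-180.0, 0.0, 84.4]
ft_force: [0.8, -0.0, 4.4]
finger_gap: 46.4
grip_force: 73.3
```

Request:
{"api": "apply_moves", "payload": {"rows": [[0,0,-2,0,0,0],[0,0,-6,0,0,0],[0,0,-12,0,0,0],[0,0,-15,0,0,0],[0,0,-15,0,0,0]]}}

```text
time: 38.38
tool_pos: [551.4, -423.8, 13.3]
tcp_rot: [-180.0, 0.0, 84.4]
ft_force: [0.2, 0.3, -0.6]
finger_gap: 46.6
grip_force: 72.6
```

```bash
cat > k2.py <<'E'
from h import *
p,d,c,T=snap("side"); print(T[0].round(1))
uv,X=allw("side",c,T,d); m=(abs(X[:,0]-551)<45)&(abs(X[:,1]+418)<45)&(X[:,2]<25)&(X[:,2]>3)
print("left on bench pts 3<z<25:",m.sum())
for r in models.boxes_of("blank_a1","side")[:2]: print(r)
for n in("wrist",):
    p,d,c,T=snap(n)
    for r in models.cut_out("blank_a1",n)[:2]:
        v,u=np.nonzero(r["pixels"]&(d>0)); L=(world(n,c,T,d,np.c_[u,v])-T[0])@T[1]; print("pile in tool",r["confidence"],len(v),np.percentile(L,[2,50,98],axis=0).round(1).tolist())
E
python3 k2.py
```

```text
[ 551.4 -423.8   13.3]
left on bench pts 3<z<25: 81
pile in tool 0.91 453 [[40.3, -21.4, -46.8], [40.8, -0.1, -44.5], [41.1, 21.3, -40.3]]
pile in tool 0.9 23118 [[-28.4, -23.5, -61.1], [10.3, -0.5, -59.9], [41.1, 22.3, -57.2]]
```

Held as before (pile spans −30.5…41.5 along tool x, bottom at −38). I'll carry it to the left magazine.

Request:
{"api": "apply_moves", "payload": {"rows": [[0,0,-60,0,0,0],[0,0,-60,0,0,0],[0,0,-60,0,0,0],[0,0,-20,0,0,0],[55,-15.6,0,0,0,0]]}}

```text
time: 39.2
tool_pos: [541.2, -369.9, 211.6]
tcp_rot: [180.0, 0.1, 84.2]
ft_force: [1.3, 1.6, -1.6]
finger_gap: 46.7
grip_force: 72.6
```

Request:
{"api": "apply_moves", "payload": {"rows": [[55,-15.6,0,0,0,0],[55,-15.6,0,0,0,0],[55,-15.6,0,0,0,0],[55,-15.6,0,0,0,0],[55,-15.6,0,0,0,0]]}}

```text
time: 39.83
tool_pos: [488.6, -84.0, 209.6]
tcp_rot: [-179.8, -0.0, 84.4]
ft_force: [1.4, 0.7, -1.3]
finger_gap: 46.9
grip_force: 72.6
```

Request:
{"api": "apply_moves", "payload": {"rows": [[55,-15.6,0,0,0,0],[0,0,0,0,0,0.1835],[0,0,0,0,0,0.1835],[0,0,0,0,0,0.1835],[0,0,0,0,0,0.1835]]}}

```text
time: 40.45
tool_pos: [478.9, -29.4, 209.7]
tcp_rot: [-179.8, 0.1, 42.0]
ft_force: [0.7, 0.7, -1.1]
finger_gap: 46.7
grip_force: 72.6
```

Request:
{"api": "apply_moves", "payload": {"rows": [[0,0,0,0,0,0.1835],[0,0,0,0,0,0.1835],[0,0,0,0,0,0.1835],[0,0,0,0,0,0.1835],[-14.7,-56.7,0,0,0,0]]}}

```text
time: 41.08
tool_pos: [464.4, 25.0, 209.6]
tcp_rot: [180.0, 0.2, -0.1]
ft_force: [-0.2, 1.5, -1.2]
finger_gap: 46.4
grip_force: 72.6
```

Request:
{"api": "apply_moves", "payload": {"rows": [[-14.7,-56.7,0,0,0,0],[-14.7,-56.7,0,0,0,0],[-14.7,-56.7,0,0,0,0],[-14.7,-56.7,0,0,0,0],[-14.7,-56.7,0,0,0,0]]}}

```text
time: 41.7
tool_pos: [388.2, 311.3, 209.9]
tcp_rot: [179.9, 0.2, 0.3]
ft_force: [1.1, -0.2, -0.6]
finger_gap: 46.3
grip_force: 72.6
```

Request:
{"api": "apply_moves", "payload": {"rows": [[0,0,0,0,0,0],[0,0,0,0,0,0],[0,0,0,0,0,0],[0,0,0,0,0,0],[0,0,0,0,0,0]]}}

```text
time: 42.32
tool_pos: [390.1, 309.3, 211.7]
tcp_rot: [-180.0, 0.0, 0.2]
ft_force: [-0.6, -1.0, -0.5]
finger_gap: 46.8
grip_force: 72.7
```

```bash
sed -i 's/"blank_b1"/"blank_a1"/' d.py; python3 d.py; cat > i2.py <<'E'
from plan import *
insert((455.1,78.),310.2,xf=-30.6,zb=-38.0)
E
python3 i2.py
```

```text
[390.1 309.3 211.7] [-1.79989559e+02  4.30454919e-02  2.56814071e-01] 46.559432137240165 [ 32.5  -8.9  99.7   0.   89.2 122.2]
magazine_left [([454.9, 313.9, 79.3], 0.72)]
magazine_right []
ink_shelf [([539.3, 263.5, 69.3], 0.59)]
feeder [([492.5, 266.4, 1.0], 0.83)]
lip 1151 ((419.89166259765625, 310.3663635253906), (13.642777442932129, 59.22779846191406), 0.22976624965667725) [[413.2, 281.1, 108.0], [426.5, 339.7, 111.6]]
floor 4652 ((460.2008361816406, 310.7836608886719), (69.74720764160156, 57.988224029541016), 0.18905021250247955) 79.0025437971345 [[425.6, 287.8, 77.0], [494.8, 333.2, 81.0]]
rearwall 933 [[481.4, 271.9, 88.0], [496.7, 309.9, 94.0], [508.7, 342.7, 96.6]]
lip 1136 ((420.6319885253906, 215.6787109375), (61.061214447021484, 13.577762603759766), 89.7723159790039) [[414.5, 187.6, 107.6], [427.2, 245.8, 111.5]]
floor 317 ((460.3275146484375, 219.98178100585938), (55.364139556884766, 72.53631591796875), 87.8391342163086) 78.7804311495801 [[426.4, 191.1, 74.3], [495.7, 246.3, 81.9]]
rearwall 903 [[481.1, 184.6, 88.1], [496.7, 216.0, 93.9], [508.7, 258.3, 96.6]]
pile in t
[... 432 characters left out ...]
2 140.6]
down [-12.2, 0.0, 30.1, -0.0, 0.0, -0.0]
down [-12.2, 0.0, 30.1, 0.0, 0.0, -0.0]
  -> [480.1 310.2  75.6]
down2 [-2.8, 0.0, 7.0, -0.0, 0.0, -0.0]
down2 [-2.8, 0.0, 7.0, -0.0, 0.0, -0.0]
  -> [480.1 310.2  60.6]
slip [-4.3, -0.0, 0.0, -0.0, 0.0, -0.0]
slip [-4.3, -0.0, 0.0, -0.0, 0.0, -0.0]
slip [-4.3, -0.0, 0.0, -0.0, 0.0, -0.0]
  -> [468.1 310.2  55.7]
flat [-4.4, -0.0, 1.8, -0.0, -0.077, -0.0]
  -> [464.6 310.2  52.4]
flat [-4.5, -0.0, 1.9, 0.0, -0.077, -0.0]
  -> [460.9 310.2  49.3]
flat [-4.6, -0.0, 2.0, 0.0, -0.077, -0.0]
  -> [456.9 310.2  46.3]
flat [-4.6, -0.0, 2.1, 0.0, -0.077, -0.0]
  -> [452.6 310.2  43.6]
flat [-4.1, -0.0, 2.3, -0.0, -0.077, 0.0]
  -> [448.7 310.2  41. ]
```

Request:
{"api": "apply_moves", "payload": {"rows": [[26.2,-0.6,28.4,0,0,0],[26.2,-0.6,28.4,0,0,0],[26.1,-0.6,28.4,0,0,0],[4.0,0,-4.7,0,0.128,0],[4.6,0,-4.2,0,0.128,0]]}}

```text
time: 43.25
tool_pos: [476.4, 311.7, 133.8]
tcp_rot: [179.9, -14.6, 0.3]
ft_force: [0.4, -0.1, 0.4]
finger_gap: 46.6
grip_force: 72.7
```

Request:
{"api": "apply_moves", "payload": {"rows": [[5.1,0,-3.6,0,0.128,0],[-12.2,0,30.1,0,0,0],[-12.2,0,30.1,0,0,0],[0,0,0,0,0,0],[0,0,0,0,0,0]]}}

```text
time: 43.88
tool_pos: [480.7, 312.7, 77.0]
tcp_rot: [-180.0, -22.0, 0.3]
ft_force: [-0.8, 1.3, -0.8]
finger_gap: 46.5
grip_force: 72.7
```

Request:
{"api": "apply_moves", "payload": {"rows": [[0,0,0,0,0,0],[0,0,0,0,0,0],[0,0,0,0,0,0],[0,0,0,0,0,0],[0,0,0,0,0,0]]}}

```text
time: 44.5
tool_pos: [480.0, 312.3, 75.6]
tcp_rot: [180.0, -21.9, 0.3]
ft_force: [0.6, 0.7, -0.6]
finger_gap: 46.8
grip_force: 72.7
```

Request:
{"api": "apply_moves", "payload": {"rows": [[-2.8,0.4,7,0,0,0],[-2.8,0.5,7,0,0,0],[0,0,0,0,0,0],[0,0,0,0,0,0],[0,0,0,0,0,0]]}}

```text
time: 45.12
tool_pos: [480.3, 311.6, 60.9]
tcp_rot: [-180.0, -22.0, 0.3]
ft_force: [-0.2, 0.6, -0.1]
finger_gap: 46.5
grip_force: 72.7
```

Request:
{"api": "apply_moves", "payload": {"rows": [[-4.3,0,0,0,0,0],[-4.3,0,0,0,0,0],[-4.3,0,0,0,0,0],[0,0,0,0,0,0],[0,0,0,0,0,0]]}}

```text
time: 45.75
tool_pos: [468.1, 311.4, 55.9]
tcp_rot: [-180.0, -22.0, 0.3]
ft_force: [-0.6, 0.2, -0.9]
finger_gap: 46.7
grip_force: 72.7
```

Request:
{"api": "apply_moves", "payload": {"rows": [[-4.4,0,1.8,0,-0.077,0],[0,0,0,0,0,0],[-4.5,0,1.9,0,-0.077,0],[0,0,0,0,0,0],[0,0,0,0,0,0]]}}

```text
time: 46.38
tool_pos: [461.0, 311.0, 49.0]
tcp_rot: [180.0, -13.2, 0.3]
ft_force: [-1.6, 0.0, -1.2]
finger_gap: 46.6
grip_force: 72.7
```

Request:
{"api": "apply_moves", "payload": {"rows": [[-4.6,0,2.0,0,-0.077,0],[0,0,0,0,0,0],[-4.6,0,2.1,0,-0.077,0],[0,0,0,0,0,0],[0,0,0,0,0,0]]}}

```text
time: 47.0
tool_pos: [452.6, 311.1, 43.2]
tcp_rot: [180.0, -4.4, 0.3]
ft_force: [0.1, 0.7, -0.5]
finger_gap: 46.5
grip_force: 72.7
```

Request:
{"api": "apply_moves", "payload": {"rows": [[-4.1,0,2.3,0,-0.077,0],[0,0,0,0,0,0],[0,0,0.7,0,0,0],[0,0,0.4,0,0,0],[0,0,0,0,0,0]]}}

```text
time: 47.62
tool_pos: [448.6, 311.3, 40.0]
tcp_rot: [180.0, 0.1, 0.3]
ft_force: [-0.0, -0.9, 0.8]
finger_gap: 46.9
grip_force: 72.9
```

Request:
{"api": "apply_moves", "payload": {"rows": [[0,0,0,0,0,0],[0,0,0,0,0,0],[0,0,0,0,0,0],[0,0,-5,0,0,0],[0,0,-10,0,0,0]], "fingers": 56}}

```text
time: 48.25
tool_pos: [448.5, 311.0, 54.9]
tcp_rot: [180.0, 0.2, 0.3]
ft_force: [0.6, -0.8, -0.6]
finger_gap: 56.1
grip_force: 0.0
```

Request:
{"api": "apply_moves", "payload": {"rows": [[0,0,-40,0,0,0],[0,0,-60,0,0,0],[0,0,-60,0,0,0],[-30,15,-10,0,0,0],[-30,30,0,0,0,0]]}}

```text
time: 48.88
tool_pos: [389.8, 266.4, 227.9]
tcp_rot: [-179.9, -0.1, 0.4]
ft_force: [0.3, -0.4, 0.5]
finger_gap: 56.1
grip_force: 0.0
```

```bash
python3 m.py; cat > j.py <<'E'
from h import *
for n in("side","scene"):
    p,d,c,T=snap(n)
    for o in("jar_black","jar_red","jar_blue"):
        for r in models.cut_out(o,n)[:4]:
            v,u=np.nonzero(r["pixels"]&(d>0))
            if len(v)<40: continue
            W=world(n,c,T,d,np.c_[u,v]); t=W[W[:,2]>np.percentile(W[:,2],90)-6]; cc=p[r["pixels"]].mean(0)
            print(n,o,round(r["confidence"],2),len(v),np.median(t,axis=0).round(1),cc.round(0))
E
python3 j.py
```

```text
[389.8 266.4 227.9] 1.114931453861212
left 3731 z pct [ 80.1  99.5 100.  100.5 101.6] front/rear z 100.1 99.8
 top pct [[426.7, 286.5, 98.2], [489.9, 334.3, 101.7]]
right 3725 z pct [ 79.7  99.4  99.9 100.4 101.5] front/rear z 100.0 99.8
 top pct [[427.3, 189.1, 98.1], [489.7, 240.3, 101.7]]
side jar_black 0.96 420 [ 488.2 -439.1   41.6] [113. 105.  88.]
side jar_black 0.85 510 [ 530.8 -520.8   42.6] [ 79. 143.  71.]
side jar_black 0.68 353 [ 187.9 -304.4   42. ] [ 86. 142.  75.]
side jar_black 0.65 120 [328.6 304.8 103.3] [144.  54.  43.]
side jar_blue 0.37 1268 [422.8 243.3 108.2] [92. 86. 74.]
side jar_blue 0.16 531 [329.3 299.9  86.6] [108.  79.  61.]
scene jar_red 0.59 3021 [419.1 279.1 109.5] [79. 80. 76.]
```

Both piles lie flat (top 100 front and rear). The black jar has been knocked to about (488,−439). I'll fetch it.

Request:
{"api": "apply_moves", "payload": {"rows": [[18,53.2,0,0,0,0],[18,53.2,0,0,0,0],[18,53.2,0,0,0,0],[18,53.2,0,0,0,0],[18,53.2,0,0,0,0]], "fingers": 64}}

```text
time: 49.95
tool_pos: [481.8, -1.3, 224.7]
tcp_rot: [-180.0, 0.1, 0.3]
ft_force: [1.4, 0.5, -0.0]
finger_gap: 63.9
grip_force: 0.0
```

Request:
{"api": "apply_moves", "payload": {"rows": [[0,0,0,0,0,-0.1833],[0,0,0,0,0,-0.1833],[0,0,0,0,0,-0.1833],[0,0,0,0,0,-0.1833],[0,0,0,0,0,-0.1833]]}}

```text
time: 50.58
tool_pos: [481.3, 0.4, 224.4]
tcp_rot: [-179.9, 0.1, 53.2]
ft_force: [-0.0, 0.1, 0.3]
finger_gap: 63.6
grip_force: 0.0
```

Request:
{"api": "apply_moves", "payload": {"rows": [[0,0,0,0,0,-0.1833],[0,0,0,0,0,-0.1833],[0,0,0,0,0,-0.1833],[-54.5,6.4,0,0,0,0],[-54.5,6.4,0,0,0,0]]}}

```text
time: 51.2
tool_pos: [483.4, -110.0, 224.6]
tcp_rot: [-179.9, 0.0, 84.5]
ft_force: [1.4, 0.9, -0.4]
finger_gap: 64.2
grip_force: 0.0
```

Request:
{"api": "apply_moves", "payload": {"rows": [[-54.5,6.4,0,0,0,0],[-54.5,6.4,0,0,0,0],[-54.5,6.4,0,0,0,0],[-54.5,6.4,0,0,0,0],[-54.5,6.4,0,0,0,0]]}}

```text
time: 51.82
tool_pos: [488.1, -385.7, 224.2]
tcp_rot: [-179.9, -0.0, 84.3]
ft_force: [0.0, -0.6, -0.6]
finger_gap: 63.9
grip_force: 0.0
```

Request:
{"api": "apply_moves", "payload": {"rows": [[-54.5,6.4,0,0,0,0],[0,0,0,0,0,0],[0,0,0,0,0,0],[0,0,0,0,0,0],[0,0,0,0,0,0]]}}

```text
time: 52.45
tool_pos: [489.5, -437.6, 225.3]
tcp_rot: [-179.9, 0.0, 84.4]
ft_force: [0.1, 0.3, -0.2]
finger_gap: 63.9
grip_force: 0.0
```

```bash
cat > k3.py <<'E'
from h import *
n="wrist"; p,d,c,T=snap(n,'w10.png'); s=sense(); print(T[0].round(1),np.round(s["tcp_rot"],2))
for r in models.cut_out("jar_black",n)[:3]:
    v,u=np.nonzero(r["pixels"]&(d>0)); W=world(n,c,T,d,np.c_[u,v])
    if len(v)<100: continue
    t=W[abs(W[:,2]-np.percentile(W[:,2],85))<3]; print(r["confidence"],len(v),t[:,2].mean().round(1),cv2.minEnclosingCircle(t[:,:2].astype(np.float32)),np.median(t,axis=0).round(1),p[r["pixels"]].mean(0).round())
uv,X=allw(n,c,T,d); L=(X-np.array([488,-439,0]))@T[1]
b=(abs(L[:,0])<50)&(abs(L[:,1])<65)&(np.hypot(X[:,0]-488,X[:,1]+439)>28)&(X[:,2]>25)&(X[:,2]<150); print("obst",b.sum(), np.percentile(X[b],[0,50,100],axis=0).round(0).tolist() if b.sum() else "")
E
python3 k3.py
```

```text
[ 489.5 -437.6  225.3] [-1.7993e+02  4.0000e-02  8.4420e+01]
0.83 1974 42.6 ((187.20343017578125, -303.1013488769531), 19.72319984436035) [ 195.  -305.7   42.7] [ 38. 100.  47.]
0.79 1447 42.9 ((528.8247680664062, -518.5704956054688), 19.960182189941406) [ 528.5 -518.    42.9] [ 60. 145.  71.]
0.72 1462 42.9 ((486.295654296875, -436.2244567871094), 19.896392822265625) [ 486.6 -435.8   42.9] [80. 76. 70.]
obst 0
```

View pics/w10.png

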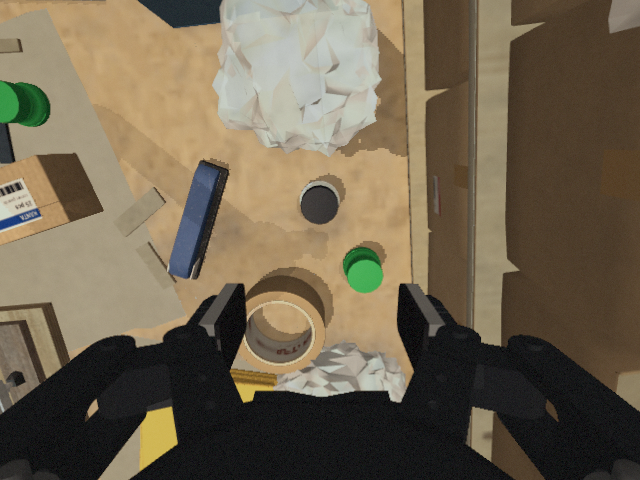

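The picture shows the black jar alone at (320,203); green ones at (363,270) and (25,103) stay. I'll grasp it at (486.3,−436.2).

Request:
{"api": "apply_moves", "payload": {"rows": [[1.1,-3.3,60,0,0,0],[0,0,60,0,0,0],[0,0,60,0,0,0],[0,0,30,0,0,0],[0,0,20,0,0,0]]}}

```text
time: 53.18
tool_pos: [484.7, -436.0, -7.2]
tcp_rot: [-179.8, -0.1, 84.4]
ft_force: [0.7, -0.2, 1.0]
finger_gap: 64.0
grip_force: 0.0
```

Request:
{"api": "apply_moves", "payload": {"rows": [[0,0,10,0,0,0],[0,0,8,0,0,0],[0,0,0,0,0,0],[0,0,0,0,0,0],[0,0,0,0,0,0]]}}

```text
time: 53.8
tool_pos: [485.8, -437.6, -22.3]
tcp_rot: [-180.0, 0.1, 84.3]
ft_force: [-0.3, -0.7, 0.1]
finger_gap: 63.9
grip_force: 0.0
```

Request:
{"api": "apply_moves", "payload": {"rows": [[0,0,0,0,0,0],[0,0,0,0,0,0],[0,0,0,0,0,0],[0,0,0,0,0,0],[0,0,0,0,0,0]], "fingers": 36, "grip_force": 50}}

```text
time: 54.42
tool_pos: [485.7, -437.6, -22.6]
tcp_rot: [-179.9, 0.1, 84.3]
ft_force: [-0.3, 1.2, 5.9]
finger_gap: 38.5
grip_force: 50.5
```

Request:
{"api": "apply_moves", "payload": {"rows": [[0,0,-3,0,0,0],[0,0,-8,0,0,0],[0,0,-15,0,0,0],[0,0,0,0,0,0],[0,0,0,0,0,0]]}}

```text
time: 55.05
tool_pos: [485.5, -437.3, 3.1]
tcp_rot: [-179.9, 0.0, 84.3]
ft_force: [-0.5, 0.7, -1.6]
finger_gap: 38.3
grip_force: 50.2
```

Jar in grip. I'll carry it to the shelf, stopping short to measure.

Request:
{"api": "apply_moves", "payload": {"rows": [[0,0,-60,0,0,0],[0,0,-60,0,0,0],[0,0,-60,0,0,0],[0,0,-20,0,0,0],[57.8,-6.4,0,0,0,0]]}}

```text
time: 55.68
tool_pos: [485.1, -381.7, 203.6]
tcp_rot: [-180.0, 0.1, 84.1]
ft_force: [0.5, 1.6, -1.5]
finger_gap: 38.6
grip_force: 50.9
```

Request:
{"api": "apply_moves", "payload": {"rows": [[57.8,-6.4,0,0,0,0],[57.8,-6.4,0,0,0,0],[57.8,-6.4,0,0,0,0],[57.8,-6.4,0,0,0,0],[57.8,-6.4,0,0,0,0]]}}

```text
time: 56.3
tool_pos: [480.5, -86.2, 200.9]
tcp_rot: [-179.8, -0.0, 84.3]
ft_force: [-0.3, 0.2, -1.1]
finger_gap: 38.4
grip_force: 50.9
```

Request:
{"api": "apply_moves", "payload": {"rows": [[57.8,-6.4,0,0,0,0],[0,0,0,0,0,0.1835],[0,0,0,0,0,0.1835],[0,0,0,0,0,0.1835],[0,0,0,0,0,0.1835]]}}

```text
time: 56.92
tool_pos: [480.1, -29.8, 200.8]
tcp_rot: [-179.8, 0.2, 42.0]
ft_force: [-0.2, -0.6, -1.4]
finger_gap: 38.4
grip_force: 50.9
```

Request:
{"api": "apply_moves", "payload": {"rows": [[0,0,0,0,0,0.1835],[0,0,0,0,0,0.1835],[0,0,0,0,0,0.1835],[0,0,0,0,0,0.1835],[0,-49,0,0,0,0]]}}

```text
time: 57.55
tool_pos: [480.1, 17.3, 200.8]
tcp_rot: [180.0, 0.3, -0.2]
ft_force: [-0.2, 1.5, -2.4]
finger_gap: 38.6
grip_force: 51.0
```

Request:
{"api": "apply_moves", "payload": {"rows": [[0,-49,0,0,0,0],[0,-49,0,0,0,0],[0,-49,0,0,0,0],[0,-49,0,0,0,0],[0,-49,0,0,0,0]]}}

```text
time: 58.18
tool_pos: [478.7, 265.2, 200.8]
tcp_rot: [179.9, 0.2, 0.2]
ft_force: [0.5, -0.4, -1.7]
finger_gap: 38.9
grip_force: 51.0
```

Request:
{"api": "apply_moves", "payload": {"rows": [[0,0,0,0,0,0],[0,0,0,0,0,0],[0,0,0,0,0,0],[0,0,0,0,0,0],[0,0,0,0,0,0]]}}

```text
time: 58.8
tool_pos: [480.0, 263.3, 202.9]
tcp_rot: [-180.0, 0.1, 0.2]
ft_force: [-0.3, -0.5, -2.1]
finger_gap: 38.1
grip_force: 51.2
```

```bash
cat > l.py <<'E'
from h import *
n="wrist"; p,d,c,T=snap(n,'w11.png'); s=sense(); print(T[0].round(1),np.round(s["tcp_rot"],2),s["finger_gap"],np.round(s["joint_pos"],1))
print([(np.round(r["xyz"],1).tolist(),round(r["confidence"],2)) for r in models.place_of("ink_shelf",n)[:2]])
uv,X=allw(n,c,T,d)
m=(X[:,2]>63)&(X[:,2]<73)&(X[:,0]>495)&(X[:,0]<590)&(abs(X[:,1]-264)<100)&(p[uv[:,1],uv[:,0]].max(1)<70)
print("rubber",m.sum(),cv2.minAreaRect(X[m][:,:2].astype(np.float32)),np.percentile(X[m],[1,50,99],axis=0).round(1).tolist())
for r in models.cut_out("jar_black",n)[:2]:
    v,u=np.nonzero(r["pixels"]&(d>0)); L=(world(n,c,T,d,np.c_[u,v])-T[0])@T[1]; print("jar tool",r["confidence"],len(v),np.percentile(L,[2,50,98],axis=0).round(1).tolist())
E
python3 l.py
```

```text
[480.  263.3 202.9] [-1.7999e+02  1.0000e-01  1.8000e-01] 38.31997510134034 [ 23.4  -0.8  93.    0.   87.9 113.2]
[([541.2, 264.1, 70.0], 0.78)]
rubber 12555 ((538.408203125, 264.4549865722656), (57.32209014892578, 160.26620483398438), 0.13986098766326904) [[510.7, 186.3, 67.3], [539.8, 264.6, 69.0], [566.9, 342.0, 70.7]]
jar tool 0.77 11459 [[-15.2, -16.6, -66.6], [8.3, 0.9, -65.2], [22.2, 18.8, -31.4]]
```

View pics/w11.png

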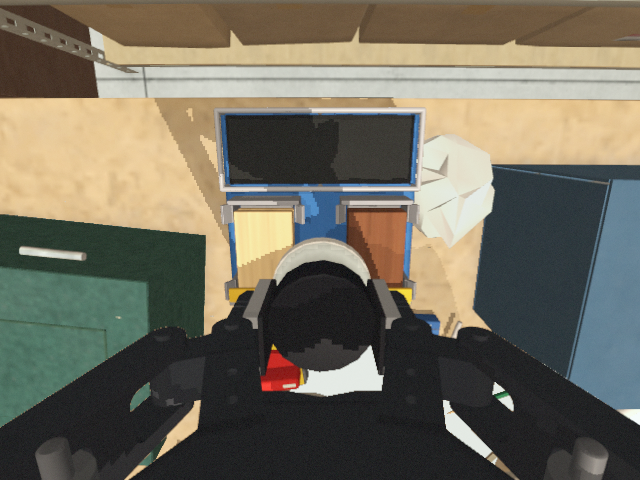

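The picture shows the jar upright in the fingers, held by its lid (320,310). The shelf is free at (320,150), and the light and dark piles are in the left and right magazines. I'll place it at the shelf middle.

Request:
{"api": "apply_moves", "payload": {"rows": [[29,-0.8,20,0,0,0],[28.6,-0.7,30,0,0,0],[0,0,40,0,0,0],[0,0,30,0,0,0],[0,0,15,0,0,0]]}}

```text
time: 59.58
tool_pos: [535.8, 265.1, 65.3]
tcp_rot: [179.9, 0.3, 0.2]
ft_force: [-0.3, 0.1, -1.8]
finger_gap: 38.7
grip_force: 51.2
```

Request:
{"api": "apply_moves", "payload": {"rows": [[0,0,8,0,0,0],[0,0,6,0,0,0],[0,0,4,0,0,0],[0,0,1,0,0,0],[0,0,0,0,0,0]]}}

```text
time: 60.2
tool_pos: [537.4, 265.8, 49.1]
tcp_rot: [-180.0, 0.1, 0.2]
ft_force: [0.1, -0.7, -0.8]
finger_gap: 38.3
grip_force: 51.2
```

Request:
{"api": "apply_moves", "payload": {"rows": [[0,0,1,0,0,0],[0,0,1,0,0,0],[0,0,0.7,0,0,0],[0,0,0,0,0,0],[0,0,0,0,0,0]]}}

```text
time: 60.82
tool_pos: [537.1, 265.7, 45.9]
tcp_rot: [-180.0, 0.1, 0.2]
ft_force: [-0.9, 0.2, -2.3]
finger_gap: 38.3
grip_force: 51.2
```

Request:
{"api": "apply_moves", "payload": {"rows": [[0,0,0.5,0,0,0],[0,0,0.5,0,0,0],[0,0,0,0,0,0],[0,0,0,0,0,0],[0,0,0,0,0,0]]}}

```text
time: 61.45
tool_pos: [537.2, 265.7, 45.4]
tcp_rot: [-180.0, 0.1, 0.2]
ft_force: [-3.5, -1.2, 5.3]
finger_gap: 38.7
grip_force: 51.6
```

It's down on the shelf. I'll release, rise, and go to the isolator.

Request:
{"api": "apply_moves", "payload": {"rows": [[0,0,0,0,0,0],[0,0,0,0,0,0],[0,0,0,0,0,0],[0,0,-15,0,0,0],[0,0,-40,0,0,0]], "fingers": 60}}

```text
time: 62.08
tool_pos: [535.4, 265.0, 98.8]
tcp_rot: [179.9, 0.4, 0.2]
ft_force: [-0.2, 0.6, -0.4]
finger_gap: 59.8
grip_force: 0.0
```

Request:
{"api": "apply_moves", "payload": {"rows": [[0,0,-60,0,0,0],[0,0,-40,0,0,0],[-52.7,-10.5,0,0,0,0],[-52.7,-10.5,0,0,0,0],[-52.7,-10.5,0,0,0,0]], "fingers": 40}}

```text
time: 62.7
tool_pos: [377.9, 296.8, 201.6]
tcp_rot: [-179.9, 0.0, 0.2]
ft_force: [0.3, 0.2, -0.2]
finger_gap: 39.9
grip_force: 0.0
```

```bash
cat > o.py <<'E'
from h import *
n="wrist"; p,d,c,T=snap(n,'w12.png'); s=sense(); print(T[0].round(1),np.round(s["tcp_rot"],2))
uv,X=allw(n,c,T,d)
m=(np.hypot(X[:,0]-538,X[:,1]-265)<30)&(X[:,2]>106)&(X[:,2]<116); 
if m.sum()>50: print("jar lid",m.sum(),cv2.minEnclosingCircle(X[m][:,:2].astype(np.float32)),np.percentile(X[m][:,2],[5,50,95]).round(1))
p,d,c,T=snap("scene"); uv,X=allw("scene",c,T,d); hsv=cv2.cvtColor(p,cv2.COLOR_RGB2HSV)[uv[:,1],uv[:,0]].astype(int)
red=(np.hypot(X[:,0]-327,X[:,1]-308)<45)&((hsv[:,0]<8)|(hsv[:,0]>172))&(hsv[:,1]>150)&(X[:,2]>99)&(X[:,2]<110)
print("bar",red.sum(),cv2.minAreaRect(X[red][:,:2].astype(np.float32)))
E
python3 o.py
```

```text
[377.9 296.8 201.6] [-179.93    0.29    0.33]
jar lid 1346 ((535.9913330078125, 264.53875732421875), 19.317747116088867) [108.5 110.9 112.2]
bar 83 ((327.2352600097656, 309.3551330566406), (16.54530906677246, 46.93278884887695), 6.152290344238281)
```

The jar stands level on the shelf. Now I'll turn the isolator back on.

Request:
{"api": "apply_moves", "payload": {"rows": [[-52.7,-10.5,0,0,0,0],[0,0,12,0,0,-0.17],[0,0,12,0,0,-0.17],[0,0,12,0,0,-0.17],[0,0,12,0,0,-0.17]]}}

```text
time: 63.42
tool_pos: [327.1, 307.0, 153.2]
tcp_rot: [-179.9, -0.0, 39.5]
ft_force: [-0.9, 0.2, -0.2]
finger_gap: 40.1
grip_force: 0.0
```

Request:
{"api": "apply_moves", "payload": {"rows": [[0,0,12,0,0,-0.17],[0,0,12,0,0,-0.17],[0,0,12,0,0,-0.17],[0,0,12,0,0,-0.17],[0,0,12,0,0,-0.17]]}}

```text
time: 64.05
tool_pos: [327.2, 307.1, 93.1]
tcp_rot: [-180.0, -0.0, 88.2]
ft_force: [-0.1, -0.3, -0.7]
finger_gap: 40.3
grip_force: 0.0
```

Request:
{"api": "apply_moves", "payload": {"rows": [[0,0,0,0,0,-0.17],[0,0,0,0,0,0],[0,0,0,0,0,0],[0,0,0,0,0,0],[0,0,0,0,0,0]]}}

```text
time: 64.68
tool_pos: [326.3, 306.9, 92.5]
tcp_rot: [-179.9, -0.0, 97.6]
ft_force: [-0.8, 0.4, 0.3]
finger_gap: 40.4
grip_force: 0.0
```

Now down to 47, grip, turn clockwise 90°, and check.

Request:
{"api": "apply_moves", "payload": {"rows": [[0,0,15,0,0,0],[0,0,15,0,0,0],[0,0,10,0,0,0],[0,0,5,0,0,0],[0,0,0,0,0,0]], "fingers": 30}}

```text
time: 65.3
tool_pos: [325.8, 306.6, 46.8]
tcp_rot: [-179.8, 0.0, 97.6]
ft_force: [-0.4, -0.3, 0.4]
finger_gap: 30.0
grip_force: 0.0
```

Request:
{"api": "apply_moves", "payload": {"rows": [[0,0,0,0,0,0],[0,0,0,0,0,0],[0,0,0,0,0,0],[0,0,0,0,0,0],[0,0,0,0,0,0]], "fingers": 5, "grip_force": 50}}

```text
time: 65.92
tool_pos: [326.7, 307.1, 47.9]
tcp_rot: [-180.0, -0.0, 97.6]
ft_force: [2.6, -0.4, 4.5]
finger_gap: 10.4
grip_force: 51.3
```

Request:
{"api": "apply_moves", "payload": {"rows": [[0,0,0,0,0,0.157],[0,0,0,0,0,0.157],[0,0,0,0,0,0.157],[0,0,0,0,0,0.157],[0,0,0,0,0,0.157]]}}

```text
time: 66.55
tool_pos: [325.6, 307.4, 47.9]
tcp_rot: [-179.8, 0.1, 52.4]
ft_force: [-3.2, 1.2, 8.4]
finger_gap: 10.7
grip_force: 51.9
```

Request:
{"api": "apply_moves", "payload": {"rows": [[0,0,0,0,0,0.157],[0,0,0,0,0,0.157],[0,0,0,0,0,0.157],[0,0,0,0,0,0.157],[0,0,0,0,0,0.157]]}}

```text
time: 67.18
tool_pos: [325.1, 308.4, 48.0]
tcp_rot: [-179.8, 0.2, 7.4]
ft_force: [-5.5, 6.0, 7.3]
finger_gap: 10.8
grip_force: 51.6
```

Request:
{"api": "apply_moves", "payload": {"rows": [[0,0,0,0,0,0],[0,0,0,0,0,0],[0,0,0,0,0,0],[0,0,0,0,0,0],[0,0,0,0,0,0]]}}

```text
time: 67.8
tool_pos: [325.1, 308.4, 48.0]
tcp_rot: [-179.8, 0.2, 7.7]
ft_force: [-6.3, 5.7, 7.4]
finger_gap: 10.9
grip_force: 51.7
```

Request:
{"api": "apply_moves", "payload": {"rows": [[0,0,0,0,0,0],[0,0,0,0,0,0],[0,0,-20,0,0,0],[0,0,-50,0,0,0],[0,0,-60,0,0,0]], "fingers": 40}}

```text
time: 68.42
tool_pos: [325.2, 305.7, 177.1]
tcp_rot: [179.9, 0.3, 7.7]
ft_force: [0.3, 0.9, 0.6]
finger_gap: 40.3
grip_force: 0.0
```

Request:
{"api": "apply_moves", "payload": {"rows": [[0,50,-40,0,0,0],[-20,50,-20,0,0,0],[0,0,0,0,0,0],[0,0,0,0,0,0],[0,0,0,0,0,0]]}}

```text
time: 69.05
tool_pos: [319.4, 206.6, 235.2]
tcp_rot: [180.0, 0.2, 7.7]
ft_force: [-0.8, 0.3, -0.6]
finger_gap: 40.3
grip_force: 0.0
```

```bash
sed -i 's/"scene"/"wrist"/g; s/^p,d,c,T=snap("wrist")/p,d,c,T=snap("wrist","w13.png")/' o.py; python3 o.py; python3 m.py; python3 j.py
```

```text
[319.4 206.6 235.2] [179.98   0.25   7.75]
bar 711 ((326.59564208984375, 307.4161682128906), (48.70925521850586, 12.25295352935791), 7.851786136627197)
[319.4 206.6 235.3] 0.9862276637840894
left 3530 z pct [ 98.5  99.6 100.1 100.6 101.7] front/rear z 100.1 100.0
 top pct [[428.2, 286.6, 98.1], [480.6, 333.8, 101.9]]
right 4144 z pct [ 98.4  99.5 100.  100.6 101.6] front/rear z 99.9 100.0
 top pct [[429.2, 192.4, 98.2], [489.7, 240.1, 101.8]]
side jar_black 0.79 354 [ 187.1 -305.5   41.7] [ 88. 142.  75.]
side jar_black 0.68 475 [ 530.9 -521.4   42.9] [ 77. 143.  70.]
side jar_black 0.54 196 [541.4 259.2 110.5] [104.  98.  85.]
side jar_black 0.16 963 [ 344.6 -456.4   32.8] [89. 85. 88.]
scene jar_black 0.75 229 [539.3 267.7 114.2] [81. 76. 66.]
scene jar_blue 0.62 205 [326.5 310.  105.6] [166.  26.   9.]
```

```bash
python3 -c "
from h import *
print(job.hand_in())"
```

```text
the job is handed in; nothing more can be done
None
```

The job is handed in at about 69 s: I turned the isolator off, loaded the light pile left and the dark pile right under their lips, stood the black jar (the only one there) upright on the ink shelf, then turned the isolator back on; I did not touch the stapler, blue box, tape or green jars.

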